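Change over the workshop chuck to the next turning job

ROBOT

A 6-joint arm with a two-finger parallel gripper is mounted at the origin on the work surface. World frame = base frame: x ahead of the robot, y to its left, z up, the work surface at z = 0. Lengths are in mm, angles in rad, forces in N, time in s.
With the tool pointing down it reaches from about 425 to 1125 mm from the base axis. Payload 14.9 kg.
Tool frame: the origin (TCP) lies at the very end of the fingers, on their centre line; the grasp point (between the pads) lies 19 mm behind it; z points along the fingers, y is the direction in which the jaws open and shut (so a half turn about z gives the same grasp; the last joint's range is limited). The gripper opens to 91 mm and grips with 3 to 60 N. Pads are 32 mm wide; open, the fingers measure 118 mm over their backs; the gripper's body (76 mm by 178 mm) begins 60 mm behind the grasp point.
Start: joints at [-1.249, 0.379, 1.734, -0, 1.028, -0.033], TCP at [243.178, -656.416, 213.932] pointing down, gripper open.
Joint ranges: [-2.77, 2.77], [-0.74, 2.19], [0, 2.66], [-1.06, 4.2], [0.31, 2.87], [-3.08, 3.08]. Speed limits (rad/s): [1.89, 1.89, 2.39, 3.14, 3.14, 3.14].

INTERFACE

Orientations are given as [roll, pitch, yaw] about the fixed x, y, z axes, in that order (R = Rz(yaw) Ry(pitch) Rx(roll)).
In Python, from bench import sense, imaging, finish_job gives the robot as it stands.
- The arm moves only by the tool carry_out, never from a script. Its argument "moves" is one flat list of numbers, 5 for each row, row after row: the closure, from -1 (fully open) to 1 (shut), then the shift along the tool's x, y, z in cm, then the turn about the tool's z in rad. In form: [claw, x, y, z, roll, claw, x, y, z, roll, ...]. A call has 1 to 5 rows; each row shifts and turns the pose as measured when the row begins, along the tool's axes as they then stand; what a row does not reach is not made up. A row lasts 1/12 s, in which the tool goes at most 41.7 mm and 7.16 degrees, less where a joint would pass 70% of its speed; a pose out of reach is approached as far as the arm can. A call with a gripper value outside its range is refused whole. The fingers move at their own pace and stop on an object; "newtons" is the grip in N (left out, the last holds). Time passes only in rows, so rows that do not move let the fingers close. It gives the time, the measured TCP pose, the force and the opening at its end, in the units of the state.
- sense(): the state, without advancing time (a new reading comes with each control period).
- imaging.capture(name): name is "scene" or "top" or "wrist"; returns the picture (420x560x3 uint8, blue, green, red); there is no depth.
- imaging.camera_params(name): a dict with "fx", "fy", "cx", "cy" (pixels), "xyz" and "rotation" of the camera in the world. Camera axes: x right, y down, z forward; pixel columns grow to the right and rows downward; lengths in mm; the calibration is good to about 2 mm. A picture is of the moment at which its call begins: read the wrist's pose just before it. camera_params takes no time and is no camera call; for the wrist camera it gives the pose at the moment of the call.
- finish_job(): hands the job in, once; it reports no verdict.
The state is a dict: "clock": time; "joint_positions": joint angles; "qd": joint speeds; "effort": joint torques, N m; "tool_pos": TCP position; "tcp_rot": TCP orientation; "force": force on the tool from outside, world axes, zero at the start; "wrist_torque": the same for the moment, N m; "finger_gap": finger opening in mm.
Only numpy, scipy, OpenCV 4.12 (cv2) and the standard library are available. Lean on these libraries where they do the work, as an engineer would, in place of code of your own. Each camera call takes 0.05 s, during which the arm holds its last target.

TASK

Change the chuck over to the next job: open its jaws with the lever, take out the finished egg cup, and clamp in its place the blank that matches the pattern on the job stand, upright on the chuck's face with all three jaws tight on it. Stand that egg cup and every other egg cup on the bench upright in the red basket; the cups are thin, so pinch them gently (well under 15 N per finger), and leave the patterns and the rest of the bench as they are.

Things in the scene. Friction and masses are not known exactly. Their poses are not given: they have to be found in the camera images.
- chuck_face (a point): centre of the flat top face of the steel scroll chuck, which lies face up 40 mm above the bench on a square plate; body 100 mm across. z up. The chuck is fixed to the bench, it stands differently at each start
- sleeve (a joint): angle (rad) of the chuck's dark knurled ring: 0 jaws closed furthest, 1.4 fully open. It grows (opens) as the ring is turned clockwise seen from above, and stays where it is left (stiff: about 5 N at the peg). The three jaws move together: the free circle between their tips is 34 mm + 24 mm x angle across, so 68 mm when fully open
- peg_top (a point): top centre of the upright black peg, 14 mm thick, on the end of the ring's lever; it stands from 16 to 88 mm above the bench, 80 mm from the chuck's axis, and goes round the axis with the ring
- jaw1: one of three steel jaws on the chuck's face, 12 mm wide; the gripping tips stand 10 to 28 mm above the face; origin on the chuck's axis when closed, moves outwards as it opens
- jaw2: one of three steel jaws on the chuck's face, 12 mm wide; the gripping tips stand 10 to 28 mm above the face; origin on the chuck's axis when closed, moves outwards as it opens
- jaw3: one of three steel jaws on the chuck's face, 12 mm wide; the gripping tips stand 10 to 28 mm above the face; origin on the chuck's axis when closed, moves outwards as it opens
- cup1: finished egg cup of pale wood, thin-walled: 66 mm tall, foot 50 mm across and 6 mm thick, waist 28 mm, bowl 52 mm across from 46 to 66 mm up. Origin at the centre of its underside, z up. At the start it stands in the chuck, its foot caught under the closed jaws. Cracks if the two fingers together press it with over 30 N (15 N each)
- cup2: finished egg cup of pale wood, thin-walled: 66 mm tall, foot 50 mm across and 6 mm thick, waist 28 mm, bowl 52 mm across from 46 to 66 mm up. Origin at the centre of its underside, z up. Stands on the bench; may be absent. Cracks if the two fingers together press it with over 30 N (15 N each)
- cup3: finished egg cup of pale wood, thin-walled: 66 mm tall, foot 50 mm across and 6 mm thick, waist 28 mm, bowl 52 mm across from 46 to 66 mm up. Origin at the centre of its underside, z up. Stands on the bench; may be absent. Cracks if the two fingers together press it with over 30 N (15 N each)
- cup4: finished egg cup of pale wood, thin-walled: 66 mm tall, foot 50 mm across and 6 mm thick, waist 28 mm, bowl 52 mm across from 46 to 66 mm up. Origin at the centre of its underside, z up. Stands on the bench; may be absent. Cracks if the two fingers together press it with over 30 N (15 N each)
- blank_narrow: turned cylinder of mid-brown wood, not yet carved: 40 mm across, 72 mm tall, stands on the bench. Origin at the centre of its underside, z up
- pattern_narrow: dark turned pattern piece (waisted finial), 40 mm across, 72 mm tall: same width and height as blank_narrow. Origin at the centre of its underside. One pattern stands on the job stand, the two others on a longer plywood board at the front right, near the robot
- blank_middle: turned cylinder of mid-brown wood, not yet carved: 48 mm across, 62 mm tall, stands on the bench. Origin at the centre of its underside, z up
- pattern_middle: dark turned pattern piece (waisted finial), 48 mm across, 62 mm tall: same width and height as blank_middle. Origin at the centre of its underside. One pattern stands on the job stand, the two others on a longer plywood board at the front right, near the robot
- blank_wide: turned cylinder of mid-brown wood, not yet carved: 56 mm across, 52 mm tall, stands on the bench. Origin at the centre of its underside, z up
- pattern_wide: dark turned pattern piece (waisted finial), 56 mm across, 52 mm tall: same width and height as blank_wide. Origin at the centre of its underside. One pattern stands on the job stand, the two others on a longer plywood board at the front right, near the robot
- job_stand: small square plywood board, 110 x 110 x 12 mm, beyond the chuck: the pattern standing on it shows the next job. Origin at the centre of its underside
- basket_floor (a point): centre of the inner floor (4 mm above the bench) of the low red basket, inside 222 mm (its x) by 312 mm (its y), walls 4 mm thick, rim 36 mm above the bench. Fixed
- sanding_block: cork sanding block 65 x 40 x 26 mm; a bystander, leave it where it is
- caliper: caliper lying flat, 150 mm; a bystander, leave it where it is
- tape_roll: roll of tape 90 mm across, 20 mm tall; a bystander, leave it where it is
- glue_bottle: white glue bottle 52 mm across, 100 mm tall; a bystander, leave it where it is
- offcut: wood offcut 90 x 50 x 22 mm; a bystander, leave it where it is
- screwdriver: screwdriver 180 mm; a bystander, leave it where it is
There are look-alikes about, which are no part of the job. Leave any orange look-alike of the cup3 alone.

How it is judged (in metres and radians):
On the way, in this order (a step that is already met when the one before it is completed fails the run):
1. the chuck's jaws are opened past the egg cup's foot (value of joint sleeve above 0.7 rad), for 0.1 s.
2. the finished egg cup is taken out of the chuck (horizontal distance between cup1 and chuck_face above 0.09 m), for 0.2 s.
3. the blank matching the pattern on the job stand is clamped upright by all three jaws, and let go (((horizontal distance between pattern_narrow and job_stand below 0.05 m and contact force between each of jaw1, jaw2, jaw3 and blank_narrow above 1 N and horizontal distance between blank_narrow and chuck_face below 0.005 m and z of blank_narrow in the frame of chuck_face below 0.004 m and angle between blank_narrow's own z axis and vertical below 0.1 rad and contact force between the fingers and blank_narrow below 0.1 N) or (horizontal distance between pattern_middle and job_stand below 0.05 m and contact force between each of jaw1, jaw2, jaw3 and blank_middle above 1 N and horizontal distance between blank_middle and chuck_face below 0.005 m and z of blank_middle in the frame of chuck_face below 0.004 m and angle between blank_middle's own z axis and vertical below 0.1 rad and contact force between the fingers and blank_middle below 0.1 N) or (horizontal distance between pattern_wide and job_stand below 0.05 m and contact force between each of jaw1, jaw2, jaw3 and blank_wide above 1 N and horizontal distance between blank_wide and chuck_face below 0.005 m and z of blank_wide in the frame of chuck_face below 0.004 m and angle between blank_wide's own z axis and vertical below 0.1 rad and contact force between the fingers and blank_wide below 0.1 N))), for 0.3 s.
At the end, for the whole second after the job is handed in: Blank as wide as the pattern on the job stand: each jaw presses it over 1 N, it stands on the face (4 mm), upright (0.1 rad), centred (5 mm), let go. Every egg cup present stands on the basket floor (6 mm), upright (0.15 rad), inside the walls, at rest (((horizontal distance between pattern_narrow and job_stand below 0.05 m and contact force between each of jaw1, jaw2, jaw3 and blank_narrow above 1 N and horizontal distance between blank_narrow and chuck_face below 0.005 m and z of blank_narrow in the frame of chuck_face below 0.004 m and angle between blank_narrow's own z axis and vertical below 0.1 rad and contact force between the fingers and blank_narrow below 0.1 N) or (horizontal distance between pattern_middle and job_stand below 0.05 m and contact force between each of jaw1, jaw2, jaw3 and blank_middle above 1 N and horizontal distance between blank_middle and chuck_face below 0.005 m and z of blank_middle in the frame of chuck_face below 0.004 m and angle between blank_middle's own z axis and vertical below 0.1 rad and contact force between the fingers and blank_middle below 0.1 N) or (horizontal distance between pattern_wide and job_stand below 0.05 m and contact force between each of jaw1, jaw2, jaw3 and blank_wide above 1 N and horizontal distance between blank_wide and chuck_face below 0.005 m and z of blank_wide in the frame of chuck_face below 0.004 m and angle between blank_wide's own z axis and vertical below 0.1 rad and contact force between the fingers and blank_wide below 0.1 N)) and x of cup1 in the frame of basket_floor between -0.1 and 0.1 m and y of cup1 in the frame of basket_floor between -0.145 and 0.145 m and z of each of cup1, cup2, cup3, cup4 in the frame of basket_floor below 0.006 m and angle between each of cup1, cup2, cup3, cup4's own z axis and vertical below 0.15 rad and linear speed of each of cup1, cup2, cup3, cup4 below 0.03 m/s and x of cup2 in the frame of basket_floor between -0.1 and 0.1 m and y of cup2 in the frame of basket_floor between -0.145 and 0.145 m and x of cup3 in the frame of basket_floor between -0.1 and 0.1 m and y of cup3 in the frame of basket_floor between -0.145 and 0.145 m and x of cup4 in the frame of basket_floor between -0.1 and 0.1 m and y of cup4 in the frame of basket_floor between -0.145 and 0.145 m); the robot touches nothing.
It fails at once if an egg cup is pressed by the fingers with more than 30 N (contact force between the fingers and cup1 above 30 N or contact force between the fingers and cup2 above 30 N or contact force between the fingers and cup3 above 30 N or contact force between the fingers and cup4 above 30 N).
It fails at once if a pattern or a bystander is moved more than 40 mm (distance of any of pattern_narrow, pattern_middle, pattern_wide, sanding_block, caliper, tape_roll, glue_bottle, offcut, screwdriver from where it was at the start of the episode above 0.04 m).
Of cup2, cup3, cup4 only 2 to 3 are there at a start; the rules pass over those that are not, and their reading is None.
At some moment in a run one of cup2, cup3, cup4 may be knocked a few centimetres aside while the robot is not near it.
It also fails if it takes over 210 s, if anything falls off the work surface, if the arm or the gripper's body presses on something with over 40 N, if the wrist force passes 120 N, or if a joint passes its speed limit or range.

## Working session

There is one attempt and no reset: what is moved stays moved. The work goes in short steps, Python scripts to look and compute and a tool call to move; the robot and the scene stay as the last step left them, time stands still between calls to the robot, and variables do not carry over. Pictures are saved under pics/ and viewed, and the job is handed in when it is done.

Besides the shell and the picture viewer there is one more tool, called as name(argument=value, ...) on one line, values as JSON. carry_out: Moves the arm, as the interface text tells. Its arguments: {"type":"object","properties":{"moves":{"type":"array"},"newtons":{"type":"number"}},"required":["moves"]}

```bash
ls; mkdir -p pics; cat > h.py <<'E'
import numpy as np,cv2
from bench import sense,imaging,finish_job
E
python3 - <<'E'
from h import *
s=sense();print(s)
for n in("scene","top","wrist"):
    p=imaging.camera_params(n);print(n,p)
    im=imaging.capture(n);cv2.imwrite(f"pics/{n}0.png",im)
E
```

```text
pics
{'clock': 0.0, 'joint_positions': array([-1.24927932e+00,  3.79377507e-01,  1.73478876e+00, -5.62282165e-06,
        1.02850343e+00, -3.32767452e-02]), 'qd': array([-0.0011891 , -0.00026404, -0.00018072,  0.00156207, -0.00166046,
       -0.00090781]), 'effort': array([ 5.11515682e-03, -7.63720036e+01, -4.34371805e+01,  6.52022660e-02,
        4.23822657e-02, -1.00451230e-04]), 'tool_pos': array([ 243.05992037, -656.01918296,  213.30602004]), 'tcp_rot': array([-3.14051604e+00, -3.10236143e-05,  3.54796640e-01]), 'force': array([-0.75716448,  0.38906417, -0.89274033]), 'wrist_torque': array([-0.0579294 ,  0.00303461, -0.0261414 ]), 'finger_gap': 91.50455146439936}
scene {'fx': 467.6689187308777, 'fy': 467.6689187308777, 'cx': 281.0019128756596, 'cy': 211.90410429409394, 'xyz': array([1181.38660717,  115.7568365 ,  911.06299604]), 'rotation': array([-2.44585552e+00, -1.26099624e-03,  1.85932350e+00])}
top {'fx': 379.0388757549815, 'fy': 379.0388757549815, 'cx': 277.5370810690537, 'cy': 210.67183312214348, 'xyz': array([440.2503184 , -75.12584452, 972.57509064]), 'rotation': array([-3.02432103, -0.00686954, -1.59338298])}
wrist {'fx': 359.1397230967046, 'fy': 359.1397230967046, 'cx': 271.7165217958766, 'cy': 211.41684222340507, 'xyz': array([ 318.48995963, -628.30588847,  383.42685742]), 'rotation': array([ 2.85397189e+00,  3.02808437e-05, -1.21658623e+00])}
```

View pics/top0.png

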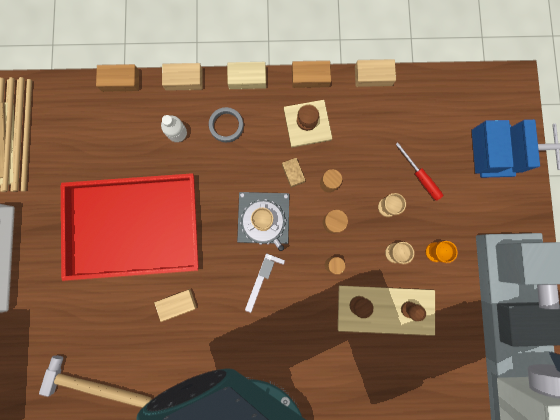

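View pics/scene0.png

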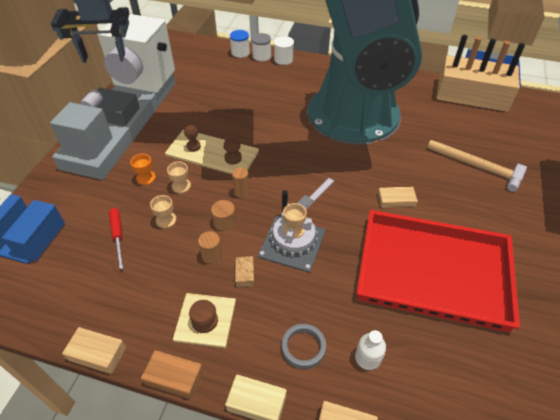

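View pics/wrist0.png

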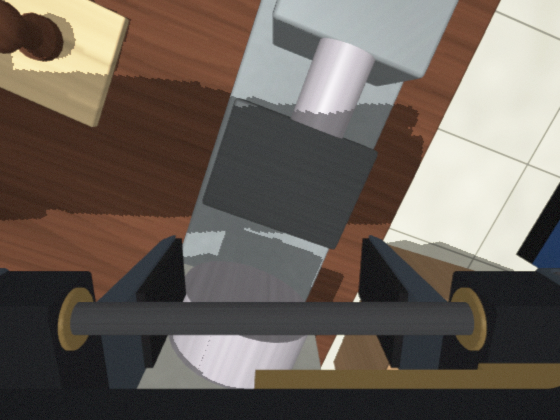

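```bash
cat > h.py <<'E'
import numpy as np,cv2
from scipy.spatial.transform import Rotation as R
from bench import sense,imaging,finish_job
def ray(p,uv):
    uv=np.atleast_2d(uv).astype(float)
    d=np.c_[(uv[:,0]-p["cx"])/p["fx"],(uv[:,1]-p["cy"])/p["fy"],np.ones(len(uv))]
    return R.from_euler("xyz",p["rotation"]).apply(d)
def plane(p,uv,z):
    d=ray(p,uv);o=np.asarray(p["xyz"]);return o+d*((z-o[2])/d[:,2])[:,None]
def proj(p,X):
    c=R.from_euler("xyz",p["rotation"]).inv().apply(np.atleast_2d(X)-p["xyz"])
    return np.c_[c[:,0]/c[:,2]*p["fx"]+p["cx"],c[:,1]/c[:,2]*p["fy"]+p["cy"]]
def tri(p,u,q,v):
    a=np.asarray(p["xyz"]);b=np.asarray(q["xyz"]);d=ray(p,u)[0];e=ray(q,v)[0]
    st=np.linalg.lstsq(np.c_[d,-e],b-a,rcond=None)[0]
    x,y=a+st[0]*d,b+st[1]*e;return (x+y)/2,np.linalg.norm(x-y)
def crop(im,x0,y0,x1,y1,s,fn):
    cv2.imwrite(fn,cv2.resize(im[y0:y1,x0:x1],None,fx=s,fy=s,interpolation=cv2.INTER_CUBIC))
E
python3 - <<'E'
from h import *
t=cv2.imread("pics/top0.png");s=cv2.imread("pics/scene0.png")
crop(t,225,90,465,340,2.4,"pics/tc.png")
crop(s,120,120,340,350,2.6,"pics/sc.png")
crop(t,220,180,310,270,6.6,"pics/tchuck.png")
E
```

```text
(no output)
```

View pics/tc.png

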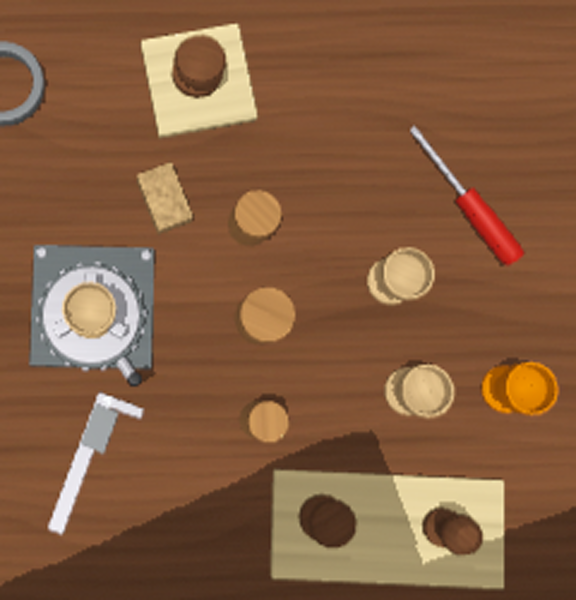

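View pics/sc.png

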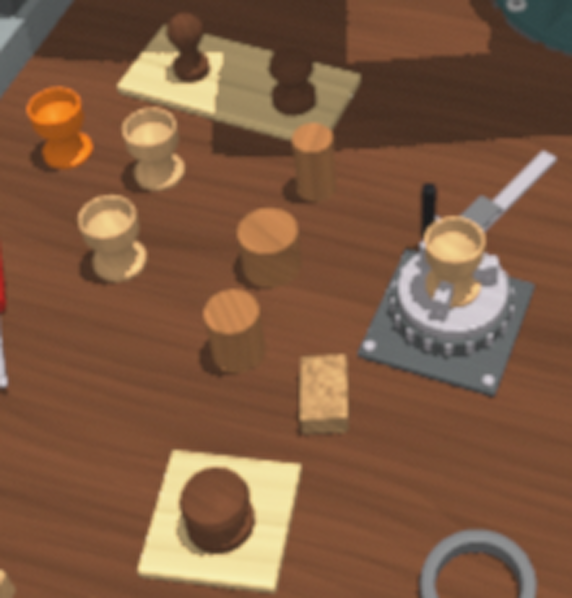

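View pics/tchuck.png

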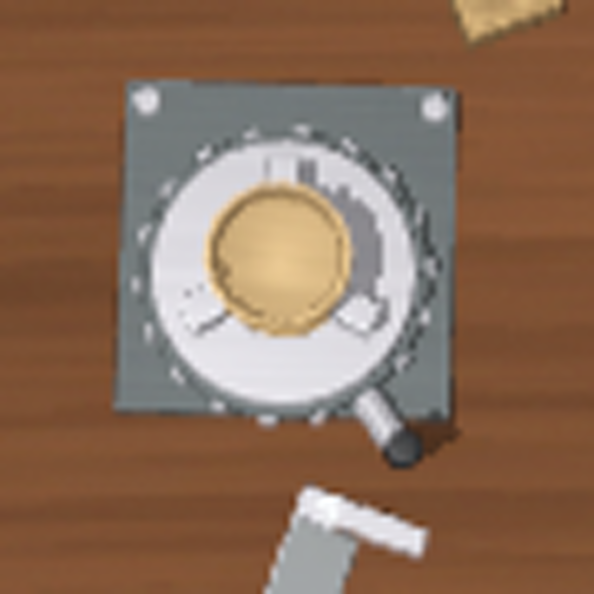

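```bash
python3 - <<'E'
from h import *
t=cv2.imread("pics/top0.png");s=cv2.imread("pics/scene0.png")
a=cv2.resize(t[95:150,280:335],None,fx=5,fy=5,interpolation=cv2.INTER_CUBIC)
b=cv2.resize(t[285:335,335:440],None,fx=5,fy=5,interpolation=cv2.INTER_CUBIC)
c=cv2.resize(s[290:350,170:240],None,fx=5,fy=5,interpolation=cv2.INTER_CUBIC)
d=cv2.resize(s[115:180,160:260],None,fx=5,fy=5,interpolation=cv2.INTER_CUBIC)
W=np.zeros((600,800,3),np.uint8)
for im,x,y in((a,0,0),(b,275,0),(c,0,280),(np.clip(d*1.8,0,255).astype(np.uint8)[:320,:440],355,280)):
    im=im[:600-y,:800-x];W[y:y+im.shape[0],x:x+im.shape[1]]=im
cv2.imwrite("pics/pat.png",W)
E
```

```text
(no output)
```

View pics/pat.png

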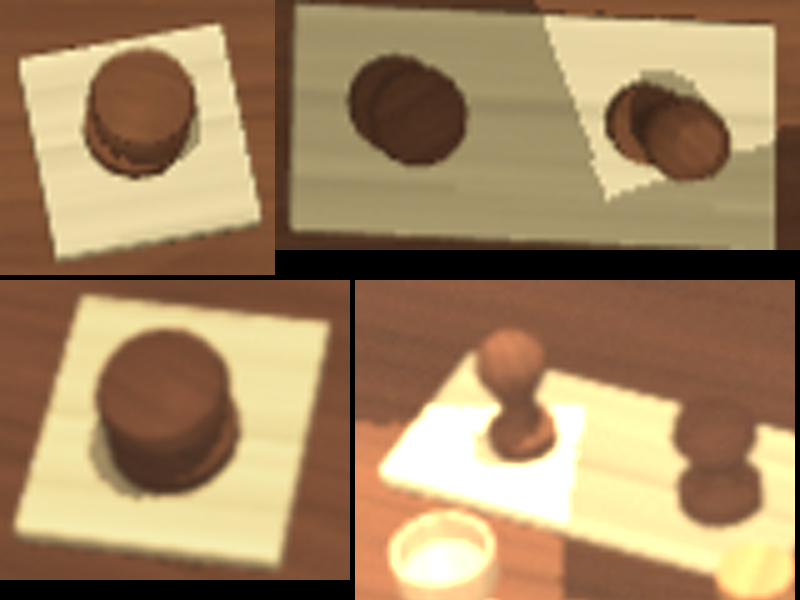

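```bash
python3 - <<'E'
from h import *
P=imaging.camera_params("top");Q=imaging.camera_params("scene")
T=lambda x,y:(x/2.4+225-.2,y/2.4+90-.2); S=lambda x,y:(x/2.6+120,y/2.6+120); C=lambda x,y:(x/6.6+220-.4,y/6.6+180-.4)
I=[("wide",T(267.5,314),52,S(268,232)),("cupA",T(408,273),66,S(108.5,217)),("cupB",T(427.5,390),66,S(150,132)),("cup1",C(281,258),106,S(454,240)),
("face",C(283,272),40,S(456,283)),("peg",C(403,447),88,S(429,188)),("stand",T(200,60),64,S(216,494)),("narrow",T(268,421),72,S(313,138)),("middle",T(258,213),62,S(232,312)),("orange",T(532,388),66,S(56,108)),
("bas1",(62,184),36,(369,216)),("bas2",(194,177),36,(359,296)),("bas3",(64,279),36,(513,240)),("bas4",(197,271),36,(509,318))]
for n,u,z,v in I:
    print(n,plane(P,u,z)[0].round(0),plane(Q,v,z)[0].round(0),*[np.round(a,0) for a in tri(P,u,Q,v)])
E
```

```text
wide [ 521. -227.   52.] [ 525. -223.   52.] [ 521. -226.   47.] 2.0
cupA [ 558. -368.   66.] [ 561. -365.   66.] [ 558. -368.   62.] 2.0
cupB [ 441. -380.   66.] [ 449. -374.   66.] [ 440. -382.   56.] 3.0
cup1 [524. -48. 106.] [529. -45. 106.] [525. -47. 100.] 2.0
face [526. -46.  40.] [524. -43.  40.] [525. -45.  41.] 4.0
peg [458. -89.  88.] [461. -87.  88.] [458. -88.  84.] 1.0
stand [ 786. -165.   64.] [ 794. -161.   64.] [ 789. -166.   54.] 2.0
narrow [ 414. -220.   72.] [ 417. -216.   72.] [ 413. -219.   68.] 2.0
middle [ 624. -220.   62.] [ 627. -216.   62.] [ 624. -219.   58.] 2.0
orange [ 440. -484.   66.] [ 445. -478.   66.] [ 440. -485.   60.] 5.0
bas1 [629. 453.  36.] [432. 117.  36.] [606. 194. 322.] 189.0
bas2 [640. 124.  36.] [656. 133.  36.] [644. 131.  15.] 6.0
bas3 [395. 438.  36.] [408. 450.  36.] [393. 453.  16.] 8.0
bas4 [407. 116.  36.] [619. 438.  36.] [ 443.  341. -198.] 360.0
```

```bash
cat >> h.py <<'E'
def go(x,y,z,yaw):
    s=sense();p=s["tool_pos"];M=R.from_euler("xyz",s["tcp_rot"]);
    d=M.inv().apply(np.array([x,y,z])-p)/10
    dy=(s["tcp_rot"][2]-yaw+np.pi)%(2*np.pi)-np.pi
    print("t",s["clock"],"pos",p.round(1),"yaw",s["tcp_rot"].round(3),"gap",round(s["finger_gap"],1),"F",np.round(s["force"],1))
    print("-> tool cm",d.round(2),"roll",round(dy,3),"q",s["joint_positions"].round(2))
E
python3 -c "
from h import *
go(458,-89,213,.56)"
```

```text
t 0.15 pos [ 243.1 -656.1  213.4] yaw [-3.141 -0.     0.355] gap 91.1 F [-0.9 -0.6 -0.4]
-> tool cm [ 39.85 -45.72   0.08] roll -0.205 q [-1.25  0.38  1.73  0.    1.03 -0.03]
```

carry_out(moves=[-1,2.6,-3.05,0,0,-1,2.6,-3.05,0,0,-1,2.6,-3.05,0,0,-1,2.6,-3.05,0,0,-1,2.6,-3.05,0,0])

```text
clock: 0.57
tool_pos: [311.2, -466.7, 211.5]
tcp_rot: [-3.141, 0.001, 0.348]
force: [2.8, 0.6, 0.4]
finger_gap: 91.1
```

carry_out(moves=[-1,2.6,-3.05,0,0,-1,2.6,-3.05,0,0,-1,2.6,-3.05,0,0,-1,2.6,-3.05,0,0,-1,2.6,-3.05,0,0])

```text
clock: 0.98
tool_pos: [381.5, -270.5, 211.0]
tcp_rot: [-3.141, 0.0, 0.346]
force: [0.5, -0.5, 0.3]
finger_gap: 91.4
```

```bash
python3 -c "
from h import *
go(458,-89,213,.56)"
```

```text
t 0.9833 pos [ 381.5 -270.5  211. ] yaw [-3.141  0.     0.346] gap 91.4 F [ 0.5 -0.5  0.3]
-> tool cm [ 13.35 -14.48  -0.2 ] roll -0.214 q [-0.67  0.01  2.19 -0.    0.94  0.56]
```

carry_out(moves=[-1,2.7,-2.9,-0.5,-0.1,-1,2.5,-3.1,0,-0.1,-1,2.4,-3.2,0,0,-1,2.2,-3.2,0,0,-1,2.2,-3.2,0,0])

```text
clock: 1.4
tool_pos: [414.8, -68.9, 216.8]
tcp_rot: [3.141, -0.001, 0.555]
force: [0.6, 0.1, -0.5]
finger_gap: 91.0
```

```bash
python3 -c "
from h import *
go(458,-89,213,.56)
p=imaging.camera_params('wrist');print(p)
im=imaging.capture('wrist');cv2.imwrite('pics/w1.png',im)
X=[[525.5,-46.5,40],[458,-89,88],[525,-47,106]]
print(proj(p,X))
"
```

```text
t 1.4 pos [414.8 -68.9 216.8] yaw [ 3.141e+00 -1.000e-03  5.550e-01] gap 91.0 F [ 0.6  0.1 -0.5]
-> tool cm [2.62 3.98 0.39] roll -0.005 q [-0.22 -0.09  2.28  0.    0.96  0.8 ]
{'fx': 359.1397230967046, 'fy': 359.1397230967046, 'cx': 271.7165217958766, 'cy': 211.41684222340507, 'xyz': array([482.8659474 , -26.54691924, 386.95120718]), 'rotation': array([ 2.85491596e+00, -1.61106441e-03, -1.01653644e+00])}
[[314.56759961  75.93023326]
 [318.71757207 172.49028399]
 [325.23880487  69.79129483]]
```

View pics/w1.png

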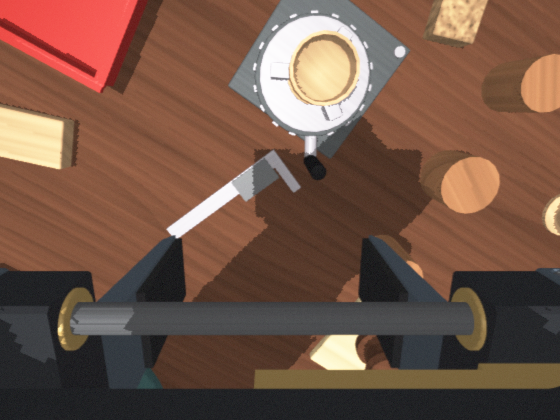

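carry_out(moves=[0,1.3,2.0,1.5,0,0.2,1.3,2.0,1.5,0,0.2,0,0,3,0,0.2,0,0,1,0,0.2,0,0,0,0], newtons=10)

```text
clock: 1.87
tool_pos: [461.0, -78.9, 146.0]
tcp_rot: [3.139, -0.005, 0.568]
force: [0.1, 0.2, 0.2]
finger_gap: 60.8
```

```bash
python3 -c "
from h import *
go(458,-89,48,.56)
p=imaging.camera_params('wrist')
im=imaging.capture('wrist');cv2.imwrite('pics/w2.png',im)
print(proj(p,[[458,-89,88],[525.5,-46.5,40]]))
"
```

```text
t 1.8667 pos [461.  -78.9 146. ] yaw [ 3.139 -0.005  0.568] gap 60.8 F [0.1 0.2 0.2]
-> tool cm [-0.85  0.67  9.8 ] roll 0.008 q [-0.22  0.11  2.23  0.    0.79  0.78]
[[281.58872057 241.23388017]
 [281.10494444 117.82634921]]
```

View pics/w2.png

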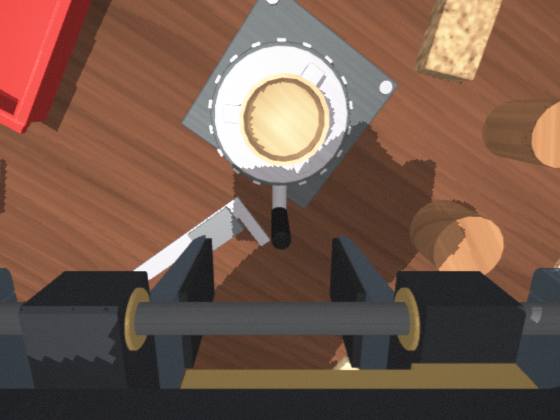

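carry_out(moves=[0.2,-0.85,0.7,1,0,0.2,0,0,3,0,0.2,0,0,3,0,0.3,0,0,2.8,0,0.4,0,0,0,0])

```text
clock: 2.33
tool_pos: [460.0, -93.3, 50.8]
tcp_rot: [3.132, -0.012, 0.567]
force: [-1.4, 0.2, 0.5]
finger_gap: 28.9
```

carry_out(moves=[0.5,0,0,0,0,0.5,0,0,0,0,0.5,0,0,0,0])

```text
clock: 2.58
tool_pos: [459.1, -94.1, 53.2]
tcp_rot: [3.133, -0.011, 0.566]
force: [-2.0, 4.6, -3.2]
finger_gap: 23.3
```

```bash
python3 -c "
from h import *
go(458,-89,48,.56)
"
```

```text
t 2.5833 pos [459.1 -94.1  53.2] yaw [ 3.133 -0.011  0.566] gap 23.3 F [-2.   4.6 -3.2]
-> tool cm [ 0.18 -0.49  0.51] roll 0.006 q [-0.25  0.29  2.25  0.    0.58  0.75]
```

carry_out(moves=[0.5,0.1,-0.6,0.3,0,0.5,0.05,-0.8,0.1,0.1,0.5,0.05,-0.8,0,0.1,0.5,0.05,-0.8,0,0.1,0.5,0.05,-0.8,0,0.1])

```text
clock: 3.0
tool_pos: [449.9, -59.6, 54.9]
tcp_rot: [3.131, -0.026, 0.153]
force: [0.4, -5.8, -3.7]
finger_gap: 23.2
```

```bash
cat >> h.py <<'E'
def ring(c=(526,-46)):
    s=sense();p=s["tool_pos"];d=p[:2]-np.array(c)
    print("t",s["clock"],p.round(1),"ang",np.degrees(np.arctan2(d[1],d[0])).round(1),"r",np.hypot(*d).round(1),"yaw",np.degrees(s["tcp_rot"]).round(1),"gap",round(s["finger_gap"],1),"F",np.round(s["force"],1))
E
python3 -c "
from h import *
ring()"
```

```text
t 3.0 [449.9 -59.6  54.9] ang -169.8 r 77.3 yaw [179.4  -1.5   8.8] gap 23.2 F [ 0.4 -5.8 -3.7]
```

carry_out(moves=[0.5,0.05,-0.8,0.2,0.1,0.5,0.05,-0.8,0.2,0.1,0.5,0.05,-0.8,0.1,0.1,0.5,0.05,-0.8,0,0.1,0.5,0.05,-0.8,0,0.1])

```text
clock: 3.42
tool_pos: [455.8, -19.1, 54.8]
tcp_rot: [-3.138, -0.036, -0.371]
force: [-1.8, -5.5, -4.5]
finger_gap: 22.8
```

```bash
python3 -c "
from h import *
ring()
im=imaging.capture('wrist');cv2.imwrite('pics/w3.png',im);im=imaging.capture('top');cv2.imwrite('pics/t3.png',im[130:300,170:380]);"
```

```text
t 3.4167 [455.8 -19.1  54.8] ang 159.0 r 75.1 yaw [-179.8   -2.1  -21.2] gap 22.8 F [-1.8 -5.5 -4.5]
```

View pics/w3.png

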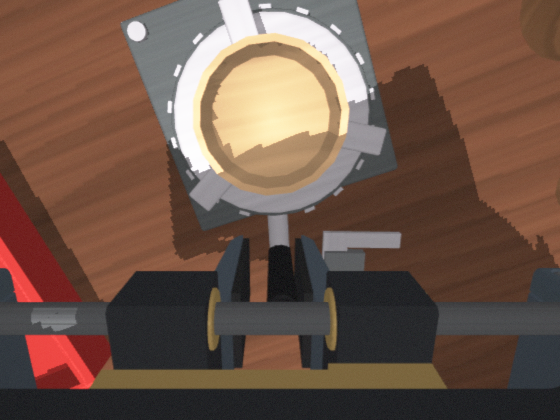

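carry_out(moves=[0.5,0,-0.8,0.1,0.1,0.5,0,-0.8,0.1,0.1,0.5,0,-0.8,0,0.1,0.5,0,-0.8,0,0.1,0.5,0,0,0,0])

```text
clock: 3.93
tool_pos: [473.6, 8.5, 56.7]
tcp_rot: [-3.122, -0.038, -0.761]
force: [-0.2, -0.0, 0.3]
finger_gap: 22.8
```

```bash
python3 -c "
from h import *
ring()
im=imaging.capture('wrist');cv2.imwrite('pics/w4.png',im)"
```

```text
t 3.9333 [473.6   8.5  56.7] ang 133.9 r 75.6 yaw [-178.9   -2.2  -43.6] gap 22.8 F [-0.2 -0.   0.3]
```

View pics/w4.png

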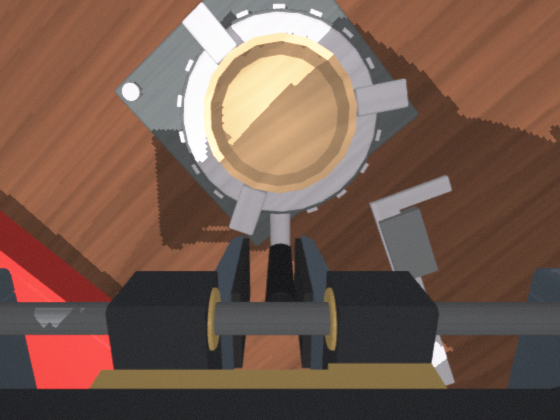

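carry_out(moves=[0.4,0,0,0,0,0.4,0,0,-3,0,0,0,0,-3,0,-1,0,0,-3,0,-1,0,0,0,0], newtons=5)

```text
clock: 4.4
tool_pos: [469.1, 7.8, 150.3]
tcp_rot: [-3.122, -0.039, -0.73]
force: [0.5, -0.5, 1.6]
finger_gap: 44.5
```

```bash
python3 -c "
from h import *
go(526,-46,140,-.76)
p=imaging.camera_params('wrist')
im=imaging.capture('wrist');cv2.imwrite('pics/w5.png',im)
im=imaging.capture('top');cv2.imwrite('pics/t5.png',im)
print(proj(p,[[526,-46,40],[525,-47,106]]))"
```

```text
t 4.4 pos [469.1   7.8 150.3] yaw [-3.122 -0.039 -0.73 ] gap 44.5 F [ 0.5 -0.5  1.6]
-> tool cm [7.78 0.24 1.32] roll 0.03 q [-0.03  0.09  2.24 -0.01  0.76  2.28]
[[277.17756923 114.25036186]
 [279.08040064 112.51241641]]
```

View pics/w5.png

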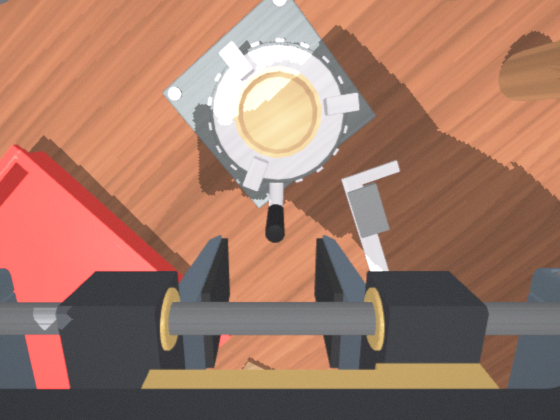

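View pics/t5.png

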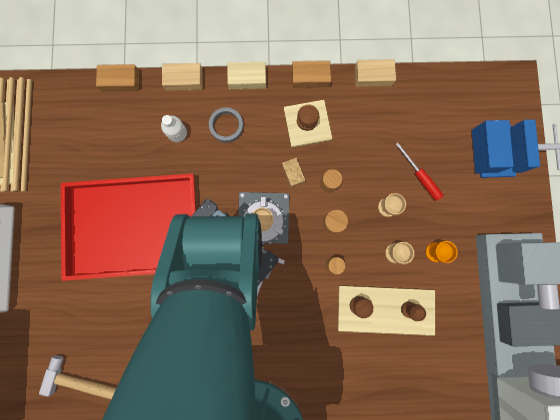

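```bash
python3 -c "
from h import *
p=imaging.camera_params('wrist')
X=plane(p,[275,235],88)[0];print(X);d=X[:2]-[526,-46];print(np.hypot(*d),np.degrees(np.arctan2(d[1],d[0])))
X=plane(p,[279,110],40)[0];print(X)
go(525,-47,125,-.73)
"
```

```text
[465.27521285   7.8880839   88.        ]
81.1875936397607 138.4136710214242
[525.11878642 -49.06429383  40.        ]
t 4.5 pos [467.3   7.9 146.6] yaw [-3.124 -0.036 -0.731] gap 52.8 F [-1.1 -0.1  0.1]
-> tool cm [7.87 0.27 2.44] roll -0.001 q [-0.03  0.1   2.25 -0.01  0.76  2.28]
```

carry_out(moves=[-1,2,0,0,0,-1,2,0,0,0,-1,2,0,0,0,-1,1.8,0.2,0,0,-1,0,0,0,0])

```text
clock: 4.92
tool_pos: [523.5, -48.1, 144.8]
tcp_rot: [-3.126, -0.033, -0.717]
force: [-0.9, 0.1, -0.5]
finger_gap: 85.4
```

```bash
python3 -c "
from h import *
go(525,-47,79,-.73)
"
```

```text
t 4.9167 pos [523.5 -48.1 144.8] yaw [-3.126 -0.033 -0.717] gap 85.4 F [-0.9  0.1 -0.5]
-> tool cm [-0.18 -0.08  6.58] roll 0.013 q [-0.13  0.19  2.14 -0.01  0.78  2.16]
```

carry_out(moves=[-1,-0.2,-0.1,2,0,-1,0,0,2,0,-1,0,0,2,0,-1,0,0,0.6,0,-1,0,0,0,0])

```text
clock: 5.33
tool_pos: [522.2, -47.3, 72.1]
tcp_rot: [-3.129, -0.029, -0.71]
force: [-0.9, -0.3, 0.2]
finger_gap: 91.3
```

```bash
python3 -c "
from h import *
go(525,-47,79,-.73)
im=imaging.capture('wrist');cv2.imwrite('pics/w6.png',im)
"
```

```text
t 5.3333 pos [522.2 -47.3  72.1] yaw [-3.129 -0.029 -0.71 ] gap 91.3 F [-0.9 -0.3  0.2]
-> tool cm [ 0.21 -0.21 -0.68] roll 0.02 q [-0.13  0.32  2.15 -0.01  0.64  2.16]
```

View pics/w6.png

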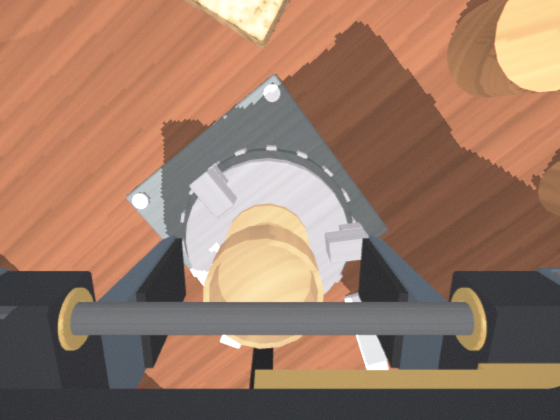

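carry_out(moves=[-1,0.2,-0.2,-0.8,0,0,0,0,0,0,0,0,0,0,0,0.1,0,0,0,0,0.2,0,0,0,0], newtons=5)

```text
clock: 5.8
tool_pos: [526.4, -46.8, 85.0]
tcp_rot: [-3.126, -0.033, -0.708]
force: [0.9, 0.1, 0.2]
finger_gap: 67.2
```

carry_out(moves=[0.3,0,0,0,0,0.4,0,0,0,0,0.5,0,0,0,0,0.5,0,0,0,0,0.5,0,0,0,0])

```text
clock: 6.22
tool_pos: [526.8, -46.9, 85.9]
tcp_rot: [-3.125, -0.034, -0.708]
force: [-0.2, 0.2, 0.6]
finger_gap: 51.5
```

```bash
python3 -c "
from h import *
go(525,-47,79,-.73)
"
```

```text
t 6.2167 pos [526.8 -46.9  85.9] yaw [-3.125 -0.034 -0.708] gap 51.5 F [-0.2  0.2  0.6]
-> tool cm [-0.16  0.14  0.68] roll 0.022 q [-0.13  0.3   2.15 -0.01  0.66  2.16]
```

carry_out(moves=[0.5,0,0,-1,0,0.5,0,0,-2,0,0.5,0,0,-3,0,0.5,0,0,-2,-0.1,0.5,0,0,0,-0.1])

```text
clock: 6.63
tool_pos: [522.2, -45.9, 169.6]
tcp_rot: [-3.135, -0.032, -0.505]
force: [0.9, 0.5, 0.2]
finger_gap: 52.0
```

carry_out(moves=[0.5,0,0,0,-0.12,0.5,0,0,0,-0.12,0.5,0,0,0,-0.12,0.5,0,0,0,-0.1,0.5,0,0,0,0])

```text
clock: 7.05
tool_pos: [523.2, -45.9, 175.7]
tcp_rot: [3.132, -0.037, -0.018]
force: [-0.4, 0.8, -0.4]
finger_gap: 52.0
```

```bash
python3 -c "
from h import *
go(515,375,165,0)
im=imaging.capture('wrist');cv2.imwrite('pics/w7.png',im)
"
```

```text
t 7.05 pos [523.2 -45.9 175.7] yaw [ 3.132 -0.037 -0.018] gap 52.0 F [-0.4  0.8 -0.4]
-> tool cm [ -1.61 -42.08   0.61] roll -0.018 q [-0.13  0.14  2.13 -0.01  0.84  1.46]
```

View pics/w7.png

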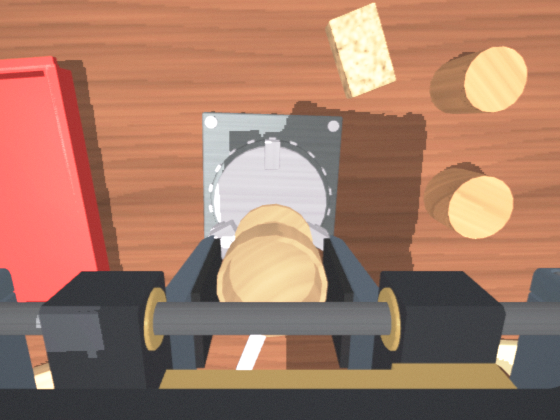

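carry_out(moves=[0.5,0,-2.5,0,0,0.5,0,-4,0,0,0.5,0,-4,0,0,0.5,0,-4,0,0,0.5,0,-4,0,0])

```text
clock: 7.52
tool_pos: [530.1, 139.7, 176.1]
tcp_rot: [3.133, -0.04, -0.056]
force: [0.6, -0.2, -0.5]
finger_gap: 51.6
```

carry_out(moves=[0.5,0,-4,0,0,0.5,-0.2,-4,0,0,0.5,-0.2,-4,0,0,0.5,-0.2,-4,0,0,0.5,-0.2,-3,0,0])

```text
clock: 7.93
tool_pos: [532.6, 339.9, 176.0]
tcp_rot: [3.134, -0.041, -0.078]
force: [0.5, -0.5, -0.4]
finger_gap: 51.4
```

```bash
python3 -c "
from h import *
go(515,375,165,0)
"
```

```text
t 7.9333 pos [532.6 339.9 176. ] yaw [ 3.134 -0.041 -0.078] gap 51.4 F [ 0.5 -0.5 -0.4]
-> tool cm [-2.07 -3.37  0.99] roll -0.078 q [ 0.54  0.31  1.91 -0.04  0.89  2.22]
```

carry_out(moves=[0.5,-1,-2,0,0,0.5,-1,-1.4,2,0,0.5,0,0,3,0,0.5,0,0,3,0,0.5,0,0,1,0])

```text
clock: 8.35
tool_pos: [519.5, 386.2, 87.2]
tcp_rot: [3.141, -0.047, -0.094]
force: [-1.8, -0.6, -1.7]
finger_gap: 52.0
```

carry_out(moves=[0.5,0,0,0,0,0.5,0,0,0,0])

```text
clock: 8.52
tool_pos: [518.4, 385.3, 85.5]
tcp_rot: [3.139, -0.044, -0.099]
force: [-0.1, 0.3, -0.5]
finger_gap: 51.8
```

```bash
python3 -c "
from h import *
go(515,375,50,0)
im=imaging.capture('wrist');cv2.imwrite('pics/w8.png',im)
"
```

```text
t 8.5167 pos [518.4 385.3  85.5] yaw [ 3.139 -0.044 -0.099] gap 51.8 F [-0.1  0.3 -0.5]
-> tool cm [-0.4   1.05  3.54] roll -0.099 q [ 0.62  0.46  1.91 -0.05  0.75  2.32]
```

View pics/w8.png

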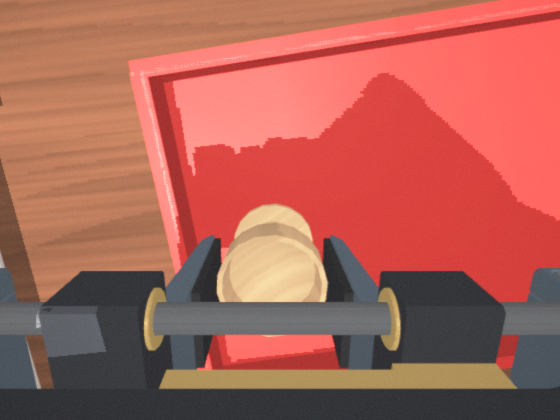

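carry_out(moves=[0.5,-0.2,1,1,0,0.5,0,0,1,0,0.5,0,0,0.7,0,0.5,0,0,0,0,0.5,0,0,0,0])

```text
clock: 8.98
tool_pos: [519.2, 374.5, 61.0]
tcp_rot: [-3.14, -0.049, -0.103]
force: [-0.4, 0.7, -0.2]
finger_gap: 52.0
```

```bash
python3 -c "
from h import *
go(515,375,50,0)
"
```

```text
t 8.9833 pos [519.2 374.5  61. ] yaw [-3.14  -0.049 -0.103] gap 52.0 F [-0.4  0.7 -0.2]
-> tool cm [-0.48 -0.01  1.08] roll -0.103 q [ 0.6   0.48  1.92 -0.05  0.7   2.31]
```

carry_out(moves=[0.5,0,0,0.5,0,0.5,0,0,0.3,0,0.5,0,0,0,0,0.5,0,0,0,0])

```text
clock: 9.32
tool_pos: [520.1, 374.8, 52.8]
tcp_rot: [-3.14, -0.05, -0.103]
force: [0.0, -0.2, -1.1]
finger_gap: 52.1
```

carry_out(moves=[0.5,0,0,0.15,0,0.5,0,0,0.1,0,0.5,0,0,0,0])

```text
clock: 9.57
tool_pos: [520.5, 375.0, 50.4]
tcp_rot: [-3.14, -0.05, -0.103]
force: [0.0, 0.9, -0.1]
finger_gap: 52.0
```

carry_out(moves=[0.5,0,0,0.15,0,0.5,0,0,0.1,0,0.5,0,0,0,0])

```text
clock: 9.82
tool_pos: [521.2, 374.8, 48.7]
tcp_rot: [-3.14, -0.051, -0.102]
force: [0.6, 0.0, -0.1]
finger_gap: 51.8
```

carry_out(moves=[0.3,0,0,0,0,0,0,0,0,0,-0.4,0,0,0,0,-1,0,0,0,0,-1,0,0,0,0])

```text
clock: 10.23
tool_pos: [521.2, 375.0, 48.7]
tcp_rot: [-3.14, -0.051, -0.102]
force: [-0.6, 0.5, -0.2]
finger_gap: 68.8
```

carry_out(moves=[-1,0,0,-1,0,-1,0,0,-3,0,-1,0,0,-3,0,-1,0,0,-3,0,-1,0,0,-2,0])

```text
clock: 10.65
tool_pos: [512.2, 373.7, 170.0]
tcp_rot: [3.138, -0.044, -0.102]
force: [0.1, 0.2, 0.5]
finger_gap: 91.1
```

```bash
python3 -c "
from h import *
go(521,-227,165,0)
im=imaging.capture('wrist');cv2.imwrite('pics/w9.png',im)
im=imaging.capture('scene');crop(im,100,100,540,380,1.8,'pics/s9.png')
"
```

```text
t 10.65 pos [512.2 373.7 170. ] yaw [ 3.138 -0.044 -0.102] gap 91.1 F [0.1 0.2 0.5]
-> tool cm [ 6.97 59.66  1.04] roll -0.102 q [ 0.61  0.32  1.91 -0.04  0.88  2.31]
```

View pics/w9.png

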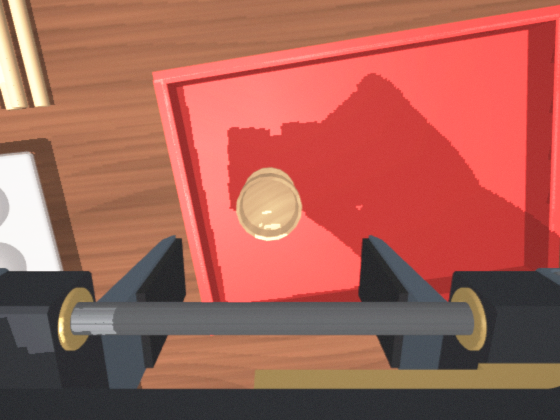

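View pics/s9.png

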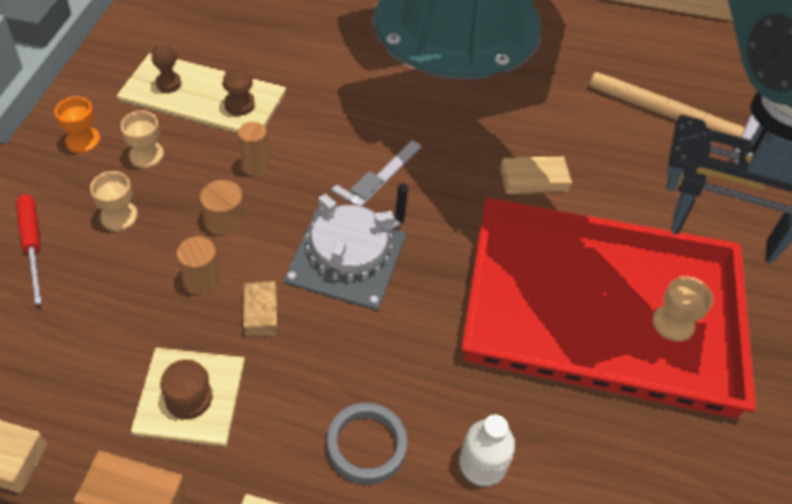

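```bash
python3 -c "
from h import *
im=imaging.capture('top');cv2.imwrite('pics/t10.png',im)
crop(im,220,180,310,270,6.6,'pics/t10c.png')
"
```

```text
(no output)
```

View pics/t10c.png

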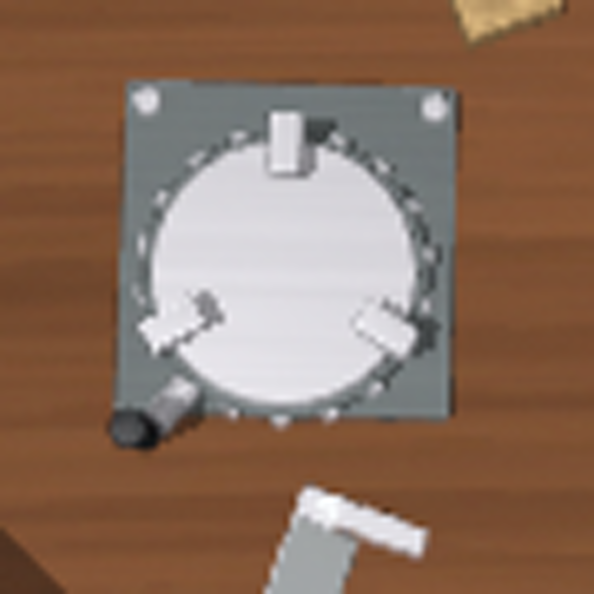

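View pics/t10.png

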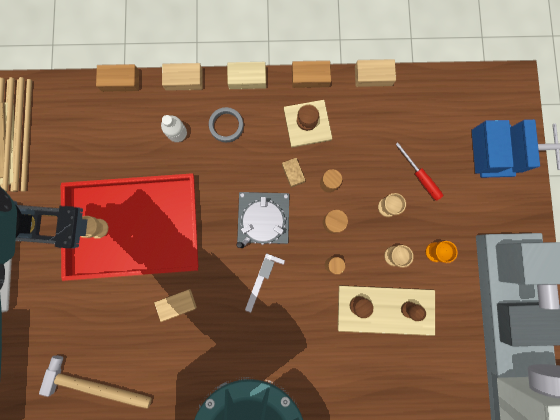

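carry_out(moves=[-1,0.4,3,0,0,-1,0.4,4,0,0,-1,0.4,4,0,0,-1,0.4,4,0,0,-1,0.4,4,0,0])

```text
clock: 11.22
tool_pos: [511.3, 182.0, 168.2]
tcp_rot: [3.139, -0.044, -0.094]
force: [1.4, 0.0, -0.4]
finger_gap: 91.0
```

carry_out(moves=[-1,0.4,4,0,0,-1,0.4,4,0,0,-1,0.4,4,0,0,-1,0.4,4,0,0,-1,0.4,4,0,0])

```text
clock: 11.63
tool_pos: [507.4, -26.4, 166.3]
tcp_rot: [3.138, -0.038, -0.092]
force: [1.1, -0.6, -0.2]
finger_gap: 90.9
```

carry_out(moves=[-1,0.4,4,0,0,-1,0.4,4,0,0,-1,0.4,4,0,0,-1,0.4,4,0,0,-1,0,0,0,0])

```text
clock: 12.05
tool_pos: [504.3, -198.3, 164.7]
tcp_rot: [3.138, -0.034, -0.096]
force: [0.3, 1.3, -0.5]
finger_gap: 91.2
```

```bash
python3 -c "
from h import *
go(521,-227,120,0)
p=imaging.camera_params('wrist')
im=imaging.capture('wrist');cv2.imwrite('pics/w11.png',im)
print(proj(p,[[521,-227,52],[526,-46,40]]))
"
```

```text
t 12.05 pos [ 504.3 -198.3  164.7] yaw [ 3.138 -0.034 -0.096] gap 91.2 F [ 0.3  1.3 -0.5]
-> tool cm [1.79 2.68 4.54] roll -0.096 q [-0.42  0.19  2.1   0.01  0.83  1.24]
[[304.29113428 188.9171067 ]
 [ 89.46769723 200.87905675]]
```

View pics/w11.png

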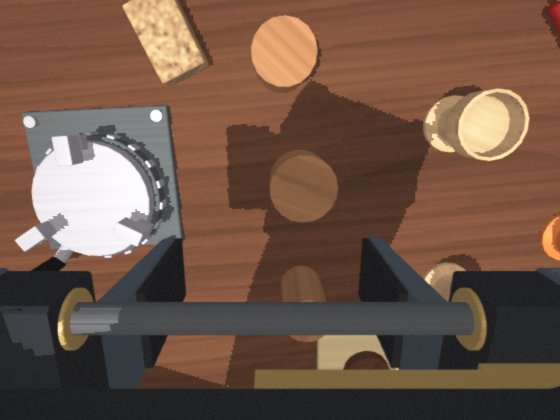

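carry_out(moves=[-1,1.8,2.7,0,-0.09,-1,0,0,2,0,-1,0,0,3,0,-1,0,0,2,0,-1,0,0,0,0])

```text
clock: 12.52
tool_pos: [520.6, -223.4, 90.8]
tcp_rot: [3.138, -0.03, -0.003]
force: [-1.0, 0.7, -0.2]
finger_gap: 90.8
```

```bash
python3 -c "
from h import *
go(521,-227,32,0)
"
```

```text
t 12.5167 pos [ 520.6 -223.4   90.8] yaw [ 3.138e+00 -3.000e-02 -3.000e-03] gap 90.8 F [-1.   0.7 -0.2]
-> tool cm [-0.14  0.34  5.88] roll -0.003 q [-0.45  0.34  2.07  0.02  0.7   1.11]
```

carry_out(moves=[-1,-0.1,0.3,1.5,0,-1,0,0,2,0,-1,0,0,1.5,0,-1,0,0,0.5,0,-1,0,0,0,0])

```text
clock: 12.93
tool_pos: [520.9, -221.8, 35.0]
tcp_rot: [3.14, -0.027, 0.001]
force: [-0.5, 0.3, 0.6]
finger_gap: 91.3
```

```bash
python3 -c "
from h import *
go(521,-227,32,0)
im=imaging.capture('wrist');cv2.imwrite('pics/w12.png',im)
go(521,-227,32,0)
"
```

```text
t 12.9333 pos [ 520.9 -221.8   35. ] yaw [ 3.14e+00 -2.70e-02  1.00e-03] gap 91.3 F [-0.5  0.3  0.6]
-> tool cm [0.   0.52 0.3 ] roll 0.001 q [-0.45  0.44  2.07  0.02  0.61  1.11]
t 12.9833 pos [ 521.  -221.9   35.5] yaw [ 3.14e+00 -2.70e-02  1.00e-03] gap 91.5 F [0.5 0.1 0.2]
-> tool cm [-0.01  0.51  0.35] roll 0.001 q [-0.45  0.44  2.07  0.02  0.61  1.11]
```

View pics/w12.png

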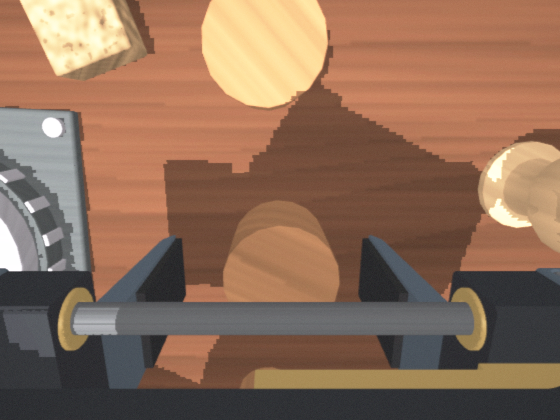

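carry_out(moves=[-1,0,0.5,0.4,0,0,0,0,0,0,0.2,0,0,0,0,0.3,0,0,0,0,0.5,0,0,0,0], newtons=20)

```text
clock: 13.4
tool_pos: [523.1, -227.7, 35.2]
tcp_rot: [3.138, -0.031, 0.002]
force: [-0.0, -0.2, -0.2]
finger_gap: 67.4
```

carry_out(moves=[0.6,0,0,0,0,0.6,0,0,0,0,0.6,0,0,0,0])

```text
clock: 13.65
tool_pos: [523.4, -227.9, 36.0]
tcp_rot: [3.137, -0.032, 0.001]
force: [-0.9, -0.4, -1.1]
finger_gap: 54.3
```

```bash
python3 -c "
from h import *
go(526,-46,160,0)
"
```

```text
t 13.65 pos [ 523.4 -227.9   36. ] yaw [ 3.137e+00 -3.200e-02  1.000e-03] gap 54.3 F [-0.9 -0.4 -1.1]
-> tool cm [  0.68 -18.14 -12.47] roll 0.001 q [-0.46  0.44  2.06  0.02  0.6   1.1 ]
```

carry_out(moves=[0.6,0,0,-1,0,0.6,0,0,-3,0,0.6,0,0,-3,0,0.6,0,0,-3,0,0.6,0,0,0,0])

```text
clock: 14.07
tool_pos: [518.4, -226.7, 140.1]
tcp_rot: [3.14, -0.028, 0.001]
force: [1.6, -0.7, 0.4]
finger_gap: 54.5
```

carry_out(moves=[0.6,0,-3,0,0,0.6,0.2,-4,0,0,0.6,0.2,-4,0,0,0.6,0.2,-3,0,0,0.6,0,-1.5,0,0])

```text
clock: 14.48
tool_pos: [525.7, -70.1, 144.6]
tcp_rot: [3.136, -0.035, -0.005]
force: [-0.3, -0.9, -1.2]
finger_gap: 54.6
```

```bash
python3 -c "
from h import *
go(526,-46,160,0)
im=imaging.capture('wrist');cv2.imwrite('pics/w13.png',im)
"
```

```text
t 14.4833 pos [525.7 -70.1 144.6] yaw [ 3.136 -0.035 -0.005] gap 54.6 F [-0.3 -0.9 -1.2]
-> tool cm [ 0.07 -2.4  -1.55] roll -0.005 q [-0.18  0.2   2.13  0.    0.78  1.4 ]
```

View pics/w13.png

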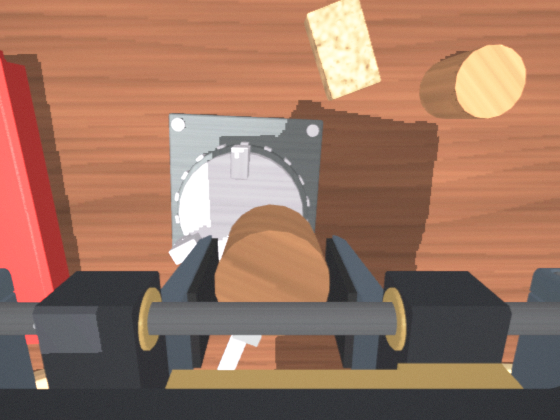

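```bash
python3 -c "
from h import *
P=imaging.camera_params('top');Q=imaging.camera_params('scene')
def fit(im,c,r,name,lo,hsv):
    h=cv2.cvtColor(im,cv2.COLOR_BGR2HSV)
    m=cv2.inRange(h,*[np.array(a) for a in hsv]); k=np.zeros_like(m);cv2.circle(k,c,r,255,-1);m&=k
    cs,_=cv2.findContours(m,cv2.RETR_EXTERNAL,cv2.CHAIN_APPROX_NONE);c=max(cs,key=cv2.contourArea)
    e=cv2.fitEllipse(cv2.convexHull(c));print(name,np.round(e[0],1),np.round(e[1],1));return np.array(e[0])
t=cv2.imread('pics/t10.png');s=cv2.imread('pics/s9.png')
white=((0,0,150),(180,60,255))
wood=((5,60,130),(25,200,255))
a=fit(t,(263,221),25,'face top',0,white)
print(plane(P,a,40))
b=fit(s,(350,236),48,'face scene',0,((0,0,130),(180,60,255)))
b=(b+.5)/1.8-.5+100;print(b,plane(Q,b,40))
a=fit(t,(337,221),18,'blank top',0,wood);print(plane(P,a,52))
for (u,v) in ((350,235),):print(plane(Q,[u/1.8+100-.2,v/1.8+100-.2],40))
print(plane(Q,[222/1.8+99.8,198/1.8+99.8],52))
"

```

```text
face top [261.1 220.6] [43.3 45.1]
[[526.11281886 -42.77858703  40.        ]]
face scene [350.1 227.2] [78.3 87.7]
[294.27057563 226.02732849] [[516.5612508  -47.66327745  40.        ]]
blank top [335.6 217.9] [27.8 29.8]
[[ 527.68804388 -225.23774142   52.        ]]
[[529.0328388  -44.27074317  40.        ]]
[[ 526.76321455 -222.38398389   52.        ]]
```

carry_out(moves=[0.6,0.2,-2.2,0,0,0.6,0,0,1,0,0.6,0,0,1,0,0.6,0,0,0,0,0.6,0,0,0,0])

```text
clock: 14.95
tool_pos: [527.7, -44.6, 123.9]
tcp_rot: [3.137, -0.035, -0.001]
force: [1.0, -0.8, -0.5]
finger_gap: 54.5
```

```bash
python3 -c "
from h import *
go(527.5,-47,77,0)
im=imaging.capture('scene');crop(im,230,150,380,290,4,'pics/s14.png')
im=imaging.capture('wrist');cv2.imwrite('pics/w14.png',im)
"
```

```text
t 14.95 pos [527.7 -44.6 123.9] yaw [ 3.137e+00 -3.500e-02 -1.000e-03] gap 54.5 F [ 1.  -0.8 -0.5]
-> tool cm [-0.19  0.22  4.68] roll -0.001 q [-0.13  0.23  2.13 -0.    0.74  1.44]
```

View pics/w14.png

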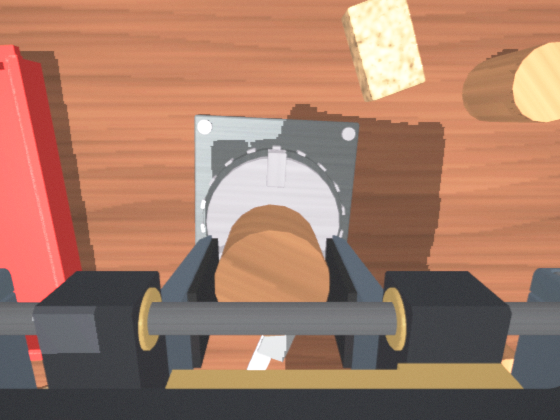

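View pics/s14.png

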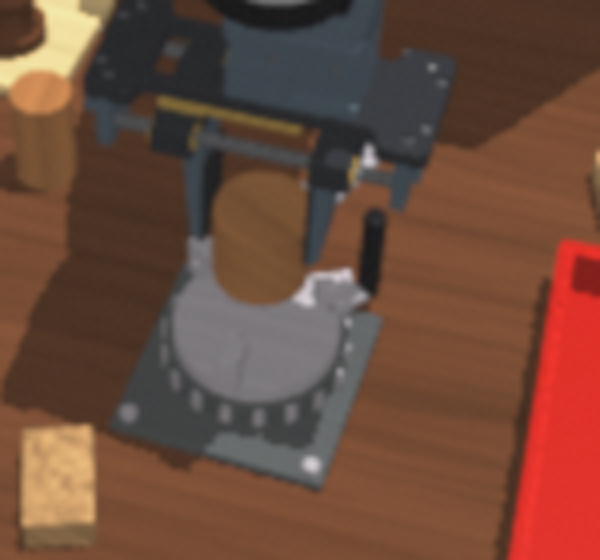

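carry_out(moves=[0.6,-0.1,0.2,1,0,0.6,0,0,1,0,0.6,0,0,1,0,0.6,0,0,0,0,0.6,0,0,0,0])

```text
clock: 15.47
tool_pos: [527.9, -48.9, 91.1]
tcp_rot: [3.137, -0.036, -0.004]
force: [0.4, -0.4, -0.5]
finger_gap: 54.6
```

```bash
python3 -c "
from h import *
go(527.5,-47,77,0)
"
```

```text
t 15.4667 pos [527.9 -48.9  91.1] yaw [ 3.137 -0.036 -0.004] gap 54.6 F [ 0.4 -0.4 -0.5]
-> tool cm [-0.09 -0.19  1.4 ] roll -0.004 q [-0.14  0.29  2.14 -0.    0.67  1.44]
```

carry_out(moves=[0.6,0,-0.15,0.5,0,0.6,0,0,0.5,0,0.6,0,0,0,0,0.6,0,0,0,0])

```text
clock: 15.8
tool_pos: [528.2, -47.2, 79.8]
tcp_rot: [3.137, -0.035, -0.004]
force: [0.0, 0.5, -1.0]
finger_gap: 54.4
```

carry_out(moves=[0.6,0,0,0.15,0,0.6,0,0,0.1,0,0.6,0,0,0,0])

```text
clock: 16.05
tool_pos: [528.6, -47.2, 77.4]
tcp_rot: [3.136, -0.036, -0.004]
force: [0.7, -0.2, -1.5]
finger_gap: 54.4
```

carry_out(moves=[0.6,-0.05,0,0.15,0,0.6,0,0,0,0,0.6,0,0,0,0])

```text
clock: 16.3
tool_pos: [528.4, -47.2, 76.1]
tcp_rot: [3.136, -0.036, -0.004]
force: [0.2, -0.0, -1.8]
finger_gap: 54.4
```

carry_out(moves=[0.3,0,0,0,0,0,0,0,0,0,-0.2,0,0,0,0,-0.2,0,0,0,0,-0.2,0,0,0,0])

```text
clock: 16.72
tool_pos: [528.5, -47.3, 76.3]
tcp_rot: [3.136, -0.037, -0.004]
force: [0.7, -1.0, -0.8]
finger_gap: 54.6
```

```bash
python3 -c "
from h import *
go(527.5,-47,77,0)
im=imaging.capture('scene');crop(im,230,150,380,290,4,'pics/s15.png')
im=imaging.capture('wrist');cv2.imwrite('pics/w15.png',im)
"
```

```text
t 16.7167 pos [528.5 -47.3  76.3] yaw [ 3.136 -0.037 -0.004] gap 54.6 F [ 0.7 -1.  -0.8]
-> tool cm [-0.1  -0.02 -0.07] roll -0.004 q [-0.13  0.32  2.14 -0.    0.64  1.44]
```

View pics/w15.png

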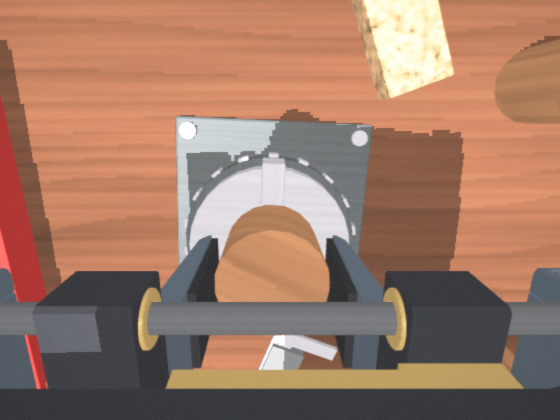

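View pics/s15.png

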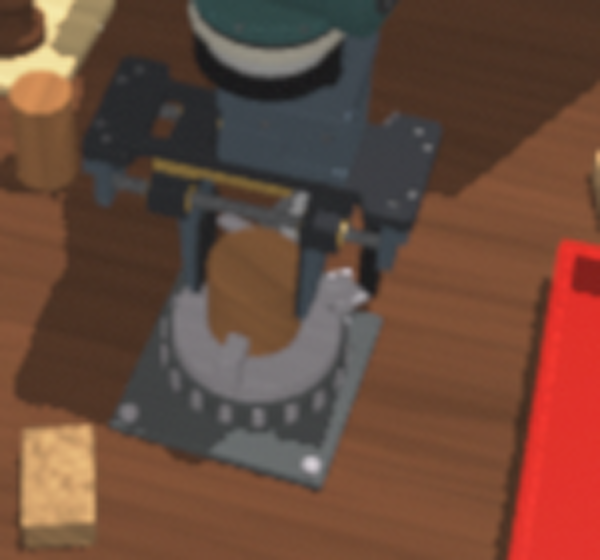

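carry_out(moves=[-0.5,0,0,0,0,-1,0,0,0,0,-1,0,0,0,0,-1,0,0,0,0,-1,0,0,0,0])

```text
clock: 17.23
tool_pos: [528.8, -47.3, 76.5]
tcp_rot: [3.136, -0.037, -0.004]
force: [-0.2, 0.1, -0.4]
finger_gap: 85.1
```

carry_out(moves=[-1,0,0,-1,0,-1,0,0,-3,0,-1,0,0,-2,0,-1,0,0,-1,0,-1,0,0,0,0])

```text
clock: 17.65
tool_pos: [525.3, -46.8, 150.4]
tcp_rot: [3.137, -0.035, -0.004]
force: [0.2, 0.2, 0.2]
finger_gap: 91.3
```

```bash
python3 -c "
from h import *
p=imaging.camera_params('wrist')
im=imaging.capture('wrist');cv2.imwrite('pics/w16.png',im)
im=imaging.capture('scene');crop(im,230,150,380,290,4,'pics/s16.png')
go(465,8,140,-.73)
print(proj(p,[[526,-46,92],[526,-46,40]]))
"
```

```text
t 17.75 pos [524.4 -46.7 148.3] yaw [ 3.137 -0.033 -0.004] gap 91.5 F [-0.8 -0.5 -0. ]
-> tool cm [-5.99 -5.45  0.61] roll 0.726 q [-0.13  0.19  2.13 -0.    0.79  1.44]
[[269.84812482 231.58745561]
 [269.7932149  212.17862802]]
```

View pics/w16.png

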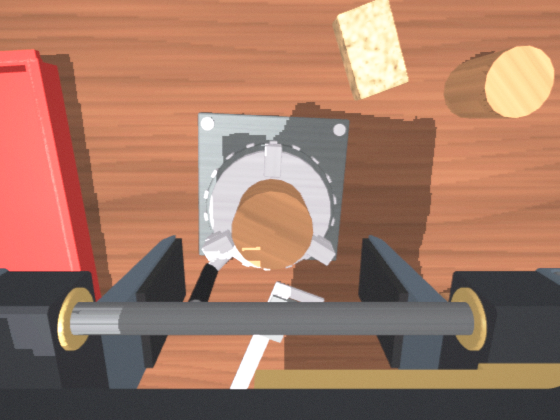

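View pics/s16.png

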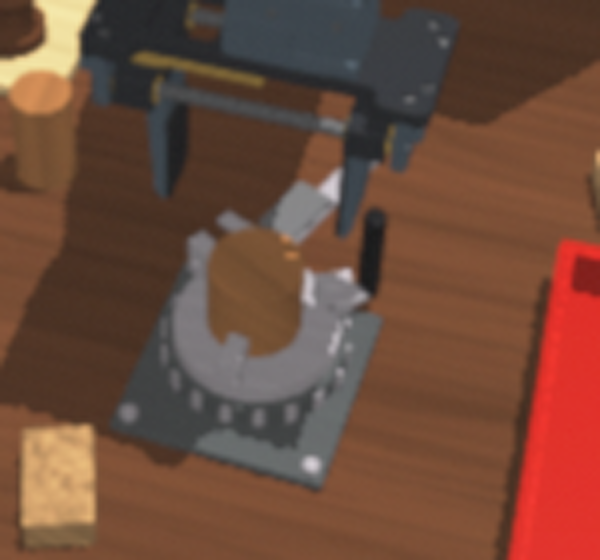

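carry_out(moves=[-0.5,-3,-2.7,0,0,0,-3,-2.7,0,0,0.2,0,0,0,0.12,0.2,0,0,0,0.12,0.2,0,0,0,0.12])

```text
clock: 18.17
tool_pos: [459.3, 9.4, 140.6]
tcp_rot: [-3.137, -0.026, -0.374]
force: [0.9, 0.5, -0.4]
finger_gap: 60.5
```

carry_out(moves=[0.2,0,0,0,0.12,0.2,0,0,0,0.12,0.2,0,0,0,0.12,0.2,0,0,0,0,0.2,0,0,0,0])

```text
clock: 18.58
tool_pos: [455.3, 9.9, 134.8]
tcp_rot: [-3.133, -0.016, -0.753]
force: [-0.6, -0.4, -0.6]
finger_gap: 36.4
```

```bash
python3 -c "
from h import *
p=imaging.camera_params('wrist')
im=imaging.capture('wrist');cv2.imwrite('pics/w17.png',im)
go(465,8,52,-.726)
print(proj(p,[[465,8,88],[526,-46,92]]))
"
```

```text
t 18.6333 pos [455.2   9.9 134.8] yaw [-3.133 -0.016 -0.753] gap 36.4 F [ 0.3 -0.2 -0.5]
-> tool cm [ 0.72 -0.46  8.3 ] roll -0.027 q [-0.03  0.11  2.26 -0.01  0.75  2.3 ]
[[263.98944632 224.55184076]
 [258.84002444  89.38218239]]
```

View pics/w17.png

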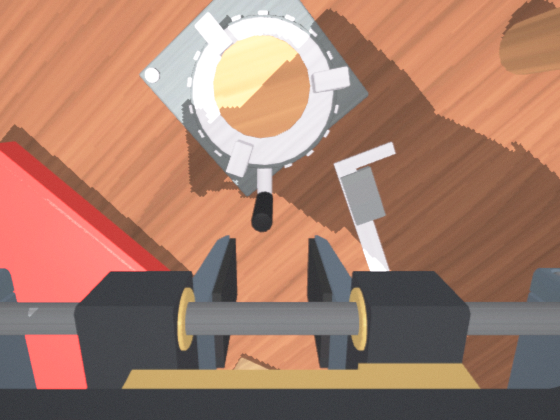

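carry_out(moves=[0.2,0.7,-0.5,1,0,0.2,0,0,2,0,0.2,0,0,3,0,0.3,0,0,1.5,0,0.4,0,0,0,0])

```text
clock: 19.05
tool_pos: [466.5, 8.3, 57.1]
tcp_rot: [-3.132, -0.018, -0.733]
force: [-0.8, -0.7, 0.3]
finger_gap: 28.8
```

```bash
python3 -c "
from h import *
ring()
go(465,8,52,-.726)
"
```

```text
t 19.05 [466.5   8.3  57.1] ang 137.6 r 80.6 yaw [-179.4   -1.   -42. ] gap 28.8 F [-0.8 -0.7  0.3]
t 19.05 pos [466.5   8.3  57.1] yaw [-3.132 -0.018 -0.733] gap 28.8 F [-0.8 -0.7  0.3]
-> tool cm [-0.1   0.13  0.51] roll -0.007 q [-0.03  0.28  2.26 -0.01  0.58  2.28]
```

carry_out(moves=[0.5,0,0.5,0.4,-0.05,0.5,0.03,0.8,0,-0.1,0.5,0.03,0.8,0,-0.1,0.5,0.03,0.8,0,-0.1,0.5,0.03,0.6,0,-0.07])

```text
clock: 19.47
tool_pos: [449.6, -21.2, 53.6]
tcp_rot: [-3.139, -0.02, -0.282]
force: [0.9, 4.0, -4.3]
finger_gap: 22.7
```

```bash
python3 -c "
from h import *
ring()
"
```

```text
t 19.4667 [449.6 -21.2  53.6] ang 162.0 r 80.3 yaw [-179.9   -1.1  -16.2] gap 22.7 F [ 0.9  4.  -4.3]
```

carry_out(moves=[0.5,0,0.5,0,-0.05,0.5,0,0.5,0,-0.05,0.5,0,0.5,0,0])

```text
clock: 19.72
tool_pos: [445.7, -35.7, 54.9]
tcp_rot: [-3.14, -0.019, -0.164]
force: [4.7, 19.5, -16.5]
finger_gap: 22.7
```

```bash
python3 -c "
from h import *
ring()
"
```

```text
t 19.7167 [445.7 -35.7  54.9] ang 172.7 r 81.0 yaw [-179.9   -1.1   -9.4] gap 22.7 F [  4.7  19.5 -16.5]
```

carry_out(moves=[0.5,0,-0.3,0,0,0.4,0,0,0,0,0.2,0,0,0,0])

```text
clock: 19.97
tool_pos: [446.4, -33.1, 56.5]
tcp_rot: [-3.14, -0.02, -0.158]
force: [-0.1, -0.2, 0.4]
finger_gap: 31.5
```

```bash
python3 -c "
from h import *
ring()
im=imaging.capture('wrist');cv2.imwrite('pics/w18.png',im)
"
```

```text
t 19.9667 [446.4 -33.1  56.5] ang 170.8 r 80.6 yaw [-179.9   -1.2   -9. ] gap 31.5 F [-0.1 -0.2  0.4]
```

View pics/w18.png

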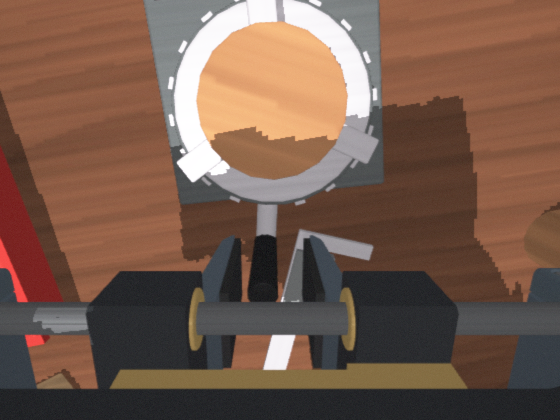

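carry_out(moves=[0.2,0,0,-2,0,0.2,0,0,-3,0,-0.5,0,0,-3,0,-1,0,0,-3,0,-1,0,0,0,0], newtons=5)

```text
clock: 20.43
tool_pos: [443.1, -32.9, 170.9]
tcp_rot: [-3.14, -0.016, -0.153]
force: [2.1, -0.8, 0.5]
finger_gap: 53.5
```

```bash
python3 -c "
from h import *
go(558,-368,165,0)
im=imaging.capture('wrist');cv2.imwrite('pics/w19.png',im)
im=imaging.capture('scene');crop(im,230,150,380,290,4,'pics/s19.png')
im=imaging.capture('top');crop(im,300,150,500,290,4,'pics/t19.png')
"
```

```text
t 20.4333 pos [443.1 -32.9 170.9] yaw [-3.14  -0.016 -0.153] gap 53.5 F [ 2.1 -0.8  0.5]
-> tool cm [16.45 31.37  0.82] roll -0.153 q [-0.13  0.02  2.27  0.    0.84  1.6 ]
```

View pics/w19.png

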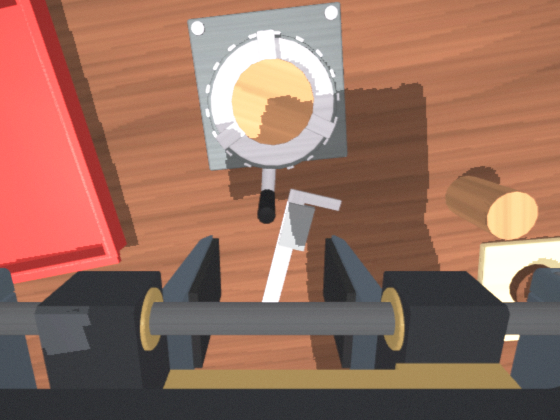

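View pics/s19.png

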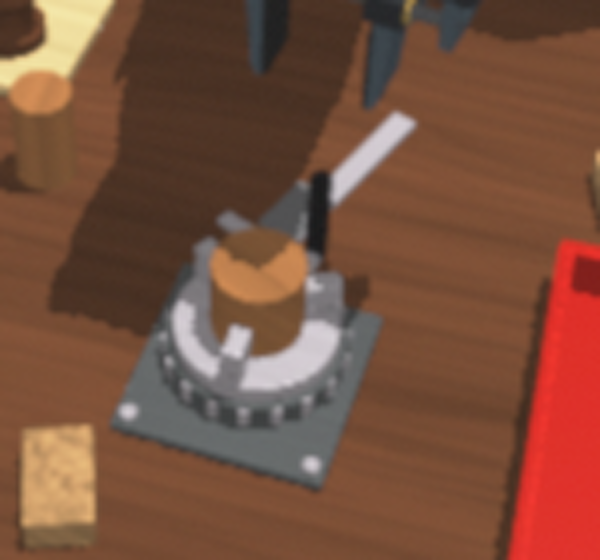

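View pics/t19.png

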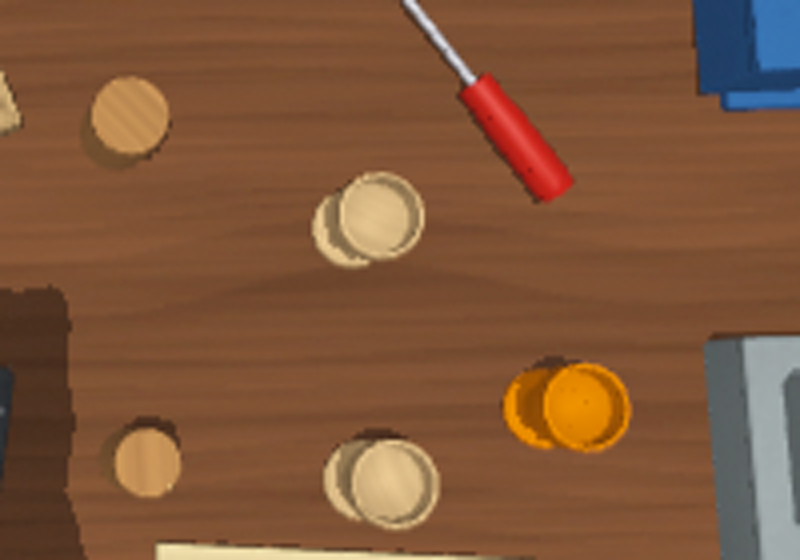

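```bash
python3 -c "
from h import *
P=imaging.camera_params('top')
for n,x,y in (('A',382,216),('B',396,483),('O',587,407)):
    print(n,plane(P,[x/4+300-.4,y/4+150-.4],66)[0].round(1))
x=plane(P,[339.6,287],12)[0],plane(P,[435,291],12)[0];print('board back edge',x)
print('patt',plane(P,[413,311],80)[0])
"

```

```text
A [ 557.9 -368.5   66. ]
B [ 398.3 -367.4   66. ]
O [ 440.4 -484.2   66. ]
board back edge (array([ 358.1284906 , -234.78922918,   12.        ]), array([ 342.79363875, -472.76645554,   12.        ]))
patt [ 305.64799355 -390.54730648   80.        ]
```

carry_out(moves=[-1,1.5,3,0,0,-1,1.9,3.6,0,0,-1,1.9,3.6,0,0,-1,1.9,3.6,0,0,-1,1.9,3.6,0,0])

```text
clock: 21.0
tool_pos: [500.6, -218.7, 159.0]
tcp_rot: [-3.138, 0.001, -0.143]
force: [1.1, 0.3, 0.2]
finger_gap: 90.7
```

carry_out(moves=[-1,1.9,3.6,0,-0.1,-1,1.6,3.6,0,-0.05,-1,1.2,3.6,0,0,-1,1,1.5,0,0,-1,0,0,0,0])

```text
clock: 21.42
tool_pos: [550.2, -356.0, 147.4]
tcp_rot: [-3.132, 0.01, 0.012]
force: [-0.7, 1.0, 0.1]
finger_gap: 90.9
```

```bash
python3 -c "
from h import *
go(558,-368,130,0)
p=imaging.camera_params('wrist')
im=imaging.capture('wrist');cv2.imwrite('pics/w20.png',im)
print(proj(p,[[558,-368,66]]))
"
```

```text
t 21.4167 pos [ 550.2 -356.   147.4] yaw [-3.132  0.01   0.012] gap 90.9 F [-0.7  1.   0.1]
-> tool cm [0.78 1.22 1.72] roll 0.012 q [-0.61  0.4   1.85  0.    0.91  0.95]
[[289.06626838 208.35303127]]
```

View pics/w20.png

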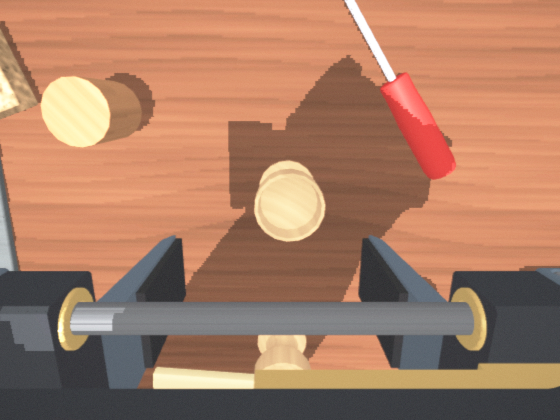

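carry_out(moves=[-1,0.8,1.2,1,0,-1,0,0,3,0,-1,0,0,3,0,-1,0,0,2,0,-1,0,0,0,0])

```text
clock: 21.88
tool_pos: [552.7, -360.9, 48.0]
tcp_rot: [-3.127, 0.017, 0.013]
force: [-1.1, 0.5, -0.8]
finger_gap: 91.1
```

```bash
python3 -c "
from h import *
go(558,-368,43,0)
"
```

```text
t 21.8833 pos [ 552.7 -360.9   48. ] yaw [-3.127  0.017  0.013] gap 91.1 F [-1.1  0.5 -0.8]
-> tool cm [0.53 0.72 0.48] roll 0.013 q [-0.61  0.55  1.85  0.    0.77  0.94]
```

carry_out(moves=[-1,0.5,0.7,0.4,0,0,0,0,0,0,0.1,0,0,0,0,0.2,0,0,0,0,0.3,0,0,0,0], newtons=5)

```text
clock: 22.3
tool_pos: [557.9, -366.3, 44.8]
tcp_rot: [-3.126, 0.018, 0.015]
force: [0.5, 0.5, 0.6]
finger_gap: 67.2
```

carry_out(moves=[0.4,0,0,0,0,0.5,0,0,0,0,0.5,0,0,0,0,0.5,0,0,0,0])

```text
clock: 22.63
tool_pos: [559.0, -367.0, 47.6]
tcp_rot: [-3.128, 0.015, 0.015]
force: [0.3, -0.3, -1.3]
finger_gap: 52.4
```

```bash
python3 -c "
from h import *
go(558,-368,43,0)
"
```

```text
t 22.6333 pos [ 559.  -367.    47.6] yaw [-3.128  0.015  0.015] gap 52.4 F [ 0.3 -0.3 -1.3]
-> tool cm [-0.1   0.1   0.46] roll 0.015 q [-0.62  0.56  1.83  0.    0.77  0.94]
```

carry_out(moves=[0.5,0,0,-1,0,0.5,0,0,-3,0,0.5,0,0,-3,0,0.5,0,0,-4,0,0.5,0,0,-2,0])

```text
clock: 23.05
tool_pos: [558.1, -366.8, 179.2]
tcp_rot: [-3.122, 0.023, 0.015]
force: [0.8, -0.1, -0.6]
finger_gap: 51.8
```

carry_out(moves=[0.5,0,-3,0,0,0.5,0,-4,0,0,0.5,0,-4,0,0,0.5,0,-4,0,0,0.5,0,-4,0,0])

```text
clock: 23.47
tool_pos: [558.5, -179.2, 193.9]
tcp_rot: [-3.131, 0.01, 0.007]
force: [1.0, -0.9, -1.2]
finger_gap: 52.2
```

carry_out(moves=[0.5,0,-4,0,0,0.5,0,-4,0,0,0.5,0,-4,0,0,0.5,0,-4,0,0,0.5,0,-4,0,0])

```text
clock: 23.88
tool_pos: [555.4, 29.3, 200.8]
tcp_rot: [-3.131, 0.006, 0.005]
force: [0.7, -0.8, -0.6]
finger_gap: 51.9
```

```bash
python3 -c "
from h import *
go(518,283,165,0)
"
```

```text
t 23.8833 pos [555.4  29.3 200.8] yaw [-3.131  0.006  0.005] gap 51.9 F [ 0.7 -0.8 -0.6]
-> tool cm [ -3.59 -25.35   3.87] roll 0.005 q [0.01 0.17 2.03 0.01 0.94 1.56]
```

carry_out(moves=[0.5,-0.7,-4,0.5,0,0.5,-0.7,-4,0.5,0,0.5,-0.7,-4,0.5,0,0.5,-0.7,-4,0.5,0,0.5,-0.7,-4,0.5,0])

```text
clock: 24.3
tool_pos: [519.1, 233.8, 183.8]
tcp_rot: [-3.13, -0.001, 0.005]
force: [1.2, -0.6, 0.5]
finger_gap: 52.0
```

carry_out(moves=[0.5,-0.3,-3,0.5,0,0.5,-0.2,-1.5,0.5,0,0.5,0,0,0,0,0.5,0,0,0,0])

```text
clock: 24.63
tool_pos: [510.9, 288.0, 176.2]
tcp_rot: [-3.129, -0.003, 0.012]
force: [-1.3, -0.4, 0.6]
finger_gap: 51.5
```

```bash
python3 -c "
from h import *
go(518,283,70,0)
"
```

```text
t 24.6333 pos [510.9 288.  176.2] yaw [-3.129e+00 -3.000e-03  1.200e-02] gap 51.5 F [-1.3 -0.4  0.6]
-> tool cm [ 0.67  0.64 10.61] roll 0.012 q [0.47 0.25 1.99 0.01 0.89 2.02]
```

carry_out(moves=[0.5,0.6,1.1,1,0,0.5,0,0,3,0,0.5,0,0,3,0,0.5,0,0,2,0,0.5,0,0,0,0])

```text
clock: 25.05
tool_pos: [521.7, 271.8, 85.9]
tcp_rot: [-3.127, -0.009, 0.009]
force: [-0.8, -0.6, -1.5]
finger_gap: 51.9
```

```bash
python3 -c "
from h import *
go(517,278,52,0)
"
```

```text
t 25.05 pos [521.7 271.8  85.9] yaw [-3.127 -0.009  0.009] gap 51.9 F [-0.8 -0.6 -1.5]
-> tool cm [-0.49 -0.57  3.4 ] roll 0.009 q [0.44 0.39 2.02 0.02 0.73 1.99]
```

carry_out(moves=[0.5,-0.2,-0.3,1,0,0.5,0,0,1,0,0.5,0,0,0.6,0,0.5,0,0,0,0,0.5,0,0,0,0])

```text
clock: 25.47
tool_pos: [522.0, 272.0, 60.0]
tcp_rot: [-3.126, -0.01, 0.005]
force: [-0.6, 0.2, -1.2]
finger_gap: 52.2
```

carry_out(moves=[0.5,0,0,0.1,0,0.5,0,0,0,0])

```text
clock: 25.63
tool_pos: [522.7, 272.3, 60.0]
tcp_rot: [-3.125, -0.012, 0.005]
force: [-0.1, 1.0, -0.7]
finger_gap: 52.1
```

carry_out(moves=[0.5,0,0,0.5,0,0.5,0,0,0.2,0,0.5,0,0,0,0,0.5,0,0,0,0])

```text
clock: 25.97
tool_pos: [523.5, 273.1, 53.6]
tcp_rot: [-3.125, -0.014, 0.006]
force: [1.0, -0.1, -0.6]
finger_gap: 51.8
```

carry_out(moves=[0.5,0,0,0.1,0,0.5,0,0,0,0,0.5,0,0,0,0])

```text
clock: 26.22
tool_pos: [523.5, 273.2, 52.6]
tcp_rot: [-3.125, -0.014, 0.006]
force: [-1.1, -0.1, -0.2]
finger_gap: 52.0
```

carry_out(moves=[0.5,0,0,0.1,0,0.5,0,0,0.1,0,0.5,0,0,0,0])

```text
clock: 26.47
tool_pos: [524.4, 273.5, 51.0]
tcp_rot: [-3.124, -0.015, 0.006]
force: [-0.2, -0.9, -0.8]
finger_gap: 51.9
```

carry_out(moves=[0.2,0,0,0,0,-0.1,0,0,0,0,-0.3,0,0,0,0,-0.4,0,0,0,0,-0.4,0,0,0,0])

```text
clock: 26.88
tool_pos: [524.1, 273.5, 50.8]
tcp_rot: [-3.124, -0.015, 0.006]
force: [0.1, 0.2, 1.0]
finger_gap: 63.8
```

carry_out(moves=[-0.4,0,0,-1,0,-0.4,0,0,-3,0,-0.5,0,0,-3,0,-1,0,0,-3,0,-1,0,0,-2,0])

```text
clock: 27.3
tool_pos: [519.0, 269.8, 172.5]
tcp_rot: [-3.128, -0.006, 0.006]
force: [0.3, 0.4, -0.2]
finger_gap: 78.8
```

```bash
python3 -c "
from h import *
go(398,-367,165,0)
im=imaging.capture('wrist');cv2.imwrite('pics/w21.png',im)
im=imaging.capture('top');crop(im,300,150,500,290,4,'pics/t21.png')
"
```

```text
t 27.3 pos [519.  269.8 172.5] yaw [-3.128 -0.006  0.006] gap 78.8 F [ 0.3  0.4 -0.2]
-> tool cm [-12.48  63.61  -0.17] roll 0.006 q [0.44 0.25 2.   0.01 0.88 1.99]
```

View pics/w21.png

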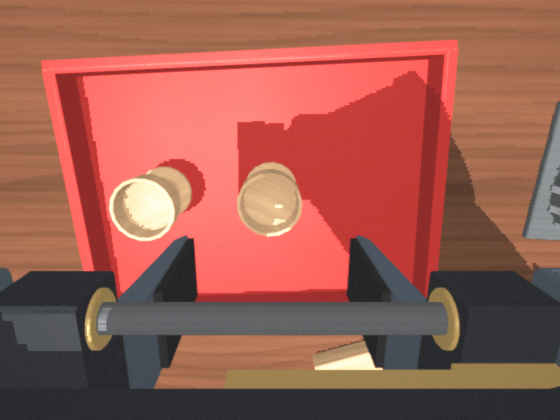

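View pics/t21.png

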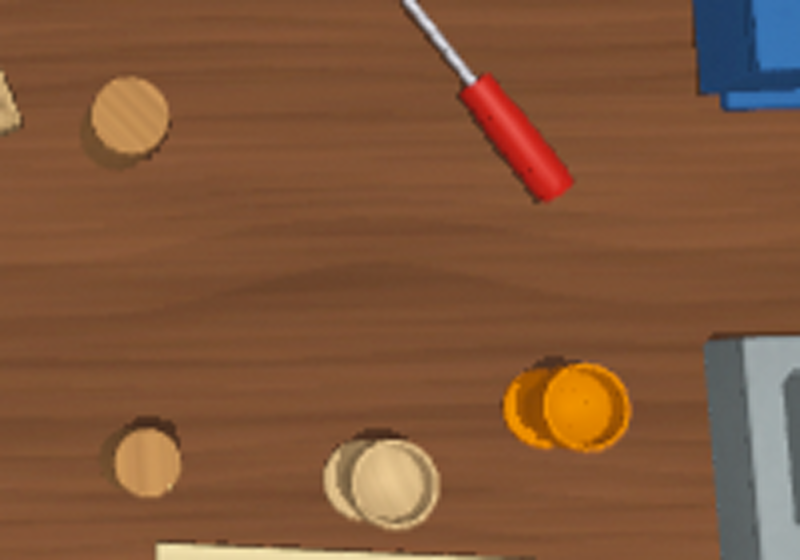

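carry_out(moves=[-1,0,3,0,0,-1,0,4,0,0,-1,0,4,0,0,-1,0,4,0,0,-1,0,4,0,0])

```text
clock: 27.82
tool_pos: [521.6, 80.2, 172.9]
tcp_rot: [-3.124, -0.014, 0.015]
force: [0.7, -0.5, 0.4]
finger_gap: 91.5
```

carry_out(moves=[-1,0,4,0,0,-1,0,4,0,0,-1,0,4,0,0,-1,0,4,0,0,-1,-1,4,0,0])

```text
clock: 28.23
tool_pos: [512.7, -127.5, 169.3]
tcp_rot: [-3.124, -0.014, 0.016]
force: [1.6, 0.1, 0.7]
finger_gap: 91.3
```

carry_out(moves=[-1,-2,3.5,0,0,-1,-2,3.5,0,0,-1,-2,3.5,0,0,-1,-2,3.5,0,0,-1,-2,3.5,0,0])

```text
clock: 28.65
tool_pos: [411.9, -309.9, 164.6]
tcp_rot: [-3.124, -0.014, 0.016]
force: [0.8, -0.1, -0.0]
finger_gap: 91.3
```

```bash
python3 -c "
from h import *
go(398,-367,130,0)
"
```

```text
t 28.65 pos [ 411.9 -309.9  164.6] yaw [-3.124 -0.014  0.016] gap 91.3 F [ 0.8 -0.1 -0. ]
-> tool cm [-1.53  5.75  3.34] roll 0.016 q [-0.7   0.16  2.13  0.03  0.85  0.83]
```

carry_out(moves=[-1,-0.6,3,0,0,-1,-0.6,2,0,0,-1,0,0,0,0])

```text
clock: 28.9
tool_pos: [395.3, -366.9, 163.2]
tcp_rot: [-3.124, -0.013, 0.011]
force: [0.4, -0.4, 0.5]
finger_gap: 91.2
```

```bash
python3 -c "
from h import *
go(398,-367,130,0)
p=imaging.camera_params('wrist')
im=imaging.capture('wrist');cv2.imwrite('pics/w22.png',im)
print(proj(p,[[398,-367,66]]))
"
```

```text
t 28.9 pos [ 395.3 -366.9  163.2] yaw [-3.124 -0.013  0.011] gap 91.2 F [ 0.4 -0.4  0.5]
-> tool cm [0.23 0.07 3.33] roll 0.011 q [-0.8   0.2   2.08  0.03  0.86  0.74]
[[273.6899545 211.3368107]]
```

View pics/w22.png

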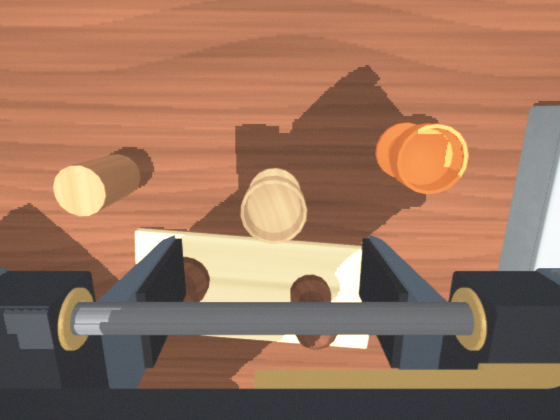

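carry_out(moves=[-1,0.3,0.1,1.5,0,-1,0,0,3,0,-1,0,0,3,0,-1,0,0,2.5,0,-1,0,0,0,0])

```text
clock: 29.37
tool_pos: [401.4, -362.1, 61.3]
tcp_rot: [-3.125, -0.015, 0.011]
force: [-1.3, 1.3, -0.4]
finger_gap: 91.1
```

```bash
python3 -c "
from h import *
go(398,-367,43,0)
"
```

```text
t 29.3667 pos [ 401.4 -362.1   61.3] yaw [-3.125 -0.015  0.011] gap 91.1 F [-1.3  1.3 -0.4]
-> tool cm [-0.37  0.52  1.82] roll 0.011 q [-0.79  0.37  2.1   0.04  0.67  0.74]
```

carry_out(moves=[-1,-0.4,0.5,1,0,-1,0,0,0.7,0,-1,0,0,0,0,0,0,0,0,0,0,0,0,0,0], newtons=5)

```text
clock: 29.78
tool_pos: [398.8, -365.9, 45.5]
tcp_rot: [-3.126, -0.016, 0.013]
force: [-0.1, 0.1, -0.0]
finger_gap: 80.9
```

```bash
python3 -c "
from h import *
go(398,-367,43,0)
"
```

```text
t 29.7833 pos [ 398.8 -365.9   45.5] yaw [-3.126 -0.016  0.013] gap 80.9 F [-0.1  0.1 -0. ]
-> tool cm [-0.08  0.11  0.25] roll 0.013 q [-0.8   0.4   2.1   0.04  0.64  0.73]
```

carry_out(moves=[0.1,0,0.1,0.2,0,0.2,0,0,0,0,0.3,0,0,0,0,0.5,0,0,0,0,0.5,0,0,0,0])

```text
clock: 30.2
tool_pos: [400.1, -368.3, 46.1]
tcp_rot: [-3.129, -0.019, 0.013]
force: [0.8, 0.4, -0.5]
finger_gap: 51.6
```

carry_out(moves=[0.5,0,0,0,0,0.5,0,0,0,0,0.5,0,0,-1,0,0.5,0,0,-3,0,0.5,0,0,-3,0])

```text
clock: 30.62
tool_pos: [396.1, -366.6, 113.8]
tcp_rot: [-3.122, -0.012, 0.013]
force: [0.4, -0.8, -0.2]
finger_gap: 52.0
```

carry_out(moves=[0.5,0,0,-3,0,0.5,0.5,-1,-2,0,0.5,1.5,-3.5,0,0,0.5,2,-3.5,0,0,0.5,2,-3.5,0,0])

```text
clock: 31.03
tool_pos: [455.7, -255.4, 179.7]
tcp_rot: [-3.13, -0.02, 0.005]
force: [0.5, -0.7, -0.8]
finger_gap: 52.0
```

```bash
python3 -c "
from h import *
go(516,182,165,0)
im=imaging.capture('wrist');cv2.imwrite('pics/w23.png',im)
"
```

```text
t 31.0333 pos [ 455.7 -255.4  179.7] yaw [-3.13  -0.02   0.005] gap 52.0 F [ 0.5 -0.7 -0.8]
-> tool cm [  6.21 -43.69   2.12] roll 0.005 q [-0.57  0.14  2.12  0.03  0.87  0.98]
```

View pics/w23.png

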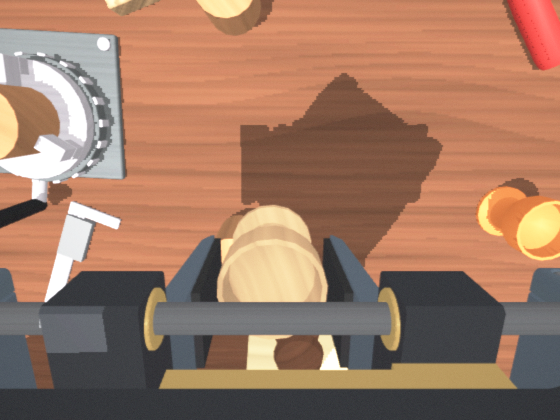

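carry_out(moves=[0.5,1,-4,0,0,0.5,1,-4,0,0,0.5,1,-4,0,0,0.5,1,-4,0,0,0.5,1,-4,0,0])

```text
clock: 31.5
tool_pos: [506.0, -53.4, 187.5]
tcp_rot: [-3.131, -0.025, 0.004]
force: [0.4, -0.5, 0.1]
finger_gap: 52.0
```

carry_out(moves=[0.5,0.3,-4,0,0,0.5,0,-4,0,0,0.5,0,-4,0,0,0.5,0,-4,0,0,0.5,0,-3,0,0])

```text
clock: 31.92
tool_pos: [508.0, 145.9, 194.1]
tcp_rot: [-3.13, -0.029, 0.005]
force: [0.7, 0.9, -0.1]
finger_gap: 51.7
```

carry_out(moves=[0.5,0,-1,0,0,0.5,0,0,0,0])

```text
clock: 32.08
tool_pos: [507.4, 161.3, 195.6]
tcp_rot: [-3.13, -0.031, 0.01]
force: [-1.0, -0.9, -0.7]
finger_gap: 51.7
```

```bash
python3 -c "
from h import *
go(516,182,50,0)
"
```

```text
t 32.0833 pos [507.4 161.3 195.6] yaw [-3.13  -0.031  0.01 ] gap 51.7 F [-1.  -0.9 -0.7]
-> tool cm [ 0.43 -1.89 14.61] roll 0.01 q [0.26 0.13 2.1  0.01 0.88 1.82]
```

carry_out(moves=[0.5,0.4,-1.9,1,0,0.5,0,0,3,0,0.5,0,0,3,0,0.5,0,0,3,0,0.5,0,0,0,0])

```text
clock: 32.5
tool_pos: [517.0, 179.6, 97.2]
tcp_rot: [-3.129, -0.037, 0.011]
force: [-1.2, -0.5, -1.1]
finger_gap: 51.9
```

```bash
python3 -c "
from h import *
go(516,182,50,0)
im=imaging.capture('wrist');cv2.imwrite('pics/w24.png',im)
"
```

```text
t 32.5 pos [517.  179.6  97.2] yaw [-3.129 -0.037  0.011] gap 51.9 F [-1.2 -0.5 -1.1]
-> tool cm [-0.27 -0.18  4.71] roll 0.011 q [0.29 0.3  2.11 0.   0.69 1.85]
```

View pics/w24.png

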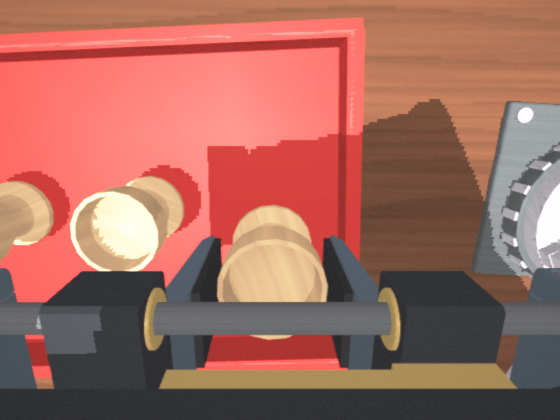

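carry_out(moves=[0.5,-0.1,-0.2,1,0,0.5,0,0,1.5,0,0.5,0,0,1,0,0.5,0,0,0.3,0,0.5,0,0,0,0])

```text
clock: 32.97
tool_pos: [522.6, 181.2, 66.3]
tcp_rot: [-3.126, -0.046, 0.008]
force: [0.7, 0.9, -0.6]
finger_gap: 51.7
```

carry_out(moves=[0.5,0,0,0.3,0,0.5,0,0,0,0,0.5,0,0,0,0])

```text
clock: 33.22
tool_pos: [523.9, 181.3, 65.1]
tcp_rot: [-3.126, -0.048, 0.007]
force: [0.2, 0.4, -0.1]
finger_gap: 51.7
```

carry_out(moves=[0.5,-0.1,0,0.6,0,0.5,0,0,0.6,0,0.5,0,0,0.2,0,0.5,0,0,0,0,0.5,0,0,0,0])

```text
clock: 33.63
tool_pos: [524.0, 181.8, 50.5]
tcp_rot: [-3.125, -0.05, 0.008]
force: [-0.2, -0.2, 0.4]
finger_gap: 51.8
```

carry_out(moves=[0.5,0,0,0.1,0,0.5,0,0,0,0,0.5,0,0,0,0])

```text
clock: 33.88
tool_pos: [525.0, 182.2, 50.0]
tcp_rot: [-3.125, -0.051, 0.008]
force: [-0.2, 0.1, -1.1]
finger_gap: 51.6
```

Seated depth reached; release as with the others.

carry_out(moves=[0.5,0,0,0.1,0,0.5,0,0,0,0,0.5,0,0,0,0])

```text
clock: 34.13
tool_pos: [525.6, 182.5, 49.4]
tcp_rot: [-3.124, -0.052, 0.007]
force: [-0.2, -0.3, 0.2]
finger_gap: 52.0
```

carry_out(moves=[0.2,0,0,0,0,-0.1,0,0,0,0,-0.3,0,0,0,0,-0.4,0,0,0,0,-0.4,0,0,0,0])

```text
clock: 34.55
tool_pos: [525.2, 182.3, 49.2]
tcp_rot: [-3.125, -0.052, 0.008]
force: [0.6, 0.1, -0.3]
finger_gap: 63.6
```

carry_out(moves=[-0.4,0,0,-1,0,-0.4,0,0,-3,0,-0.5,0,0,-3,0,-1,0,0,-4,0,-1,0,0,-4,0])

```text
clock: 34.97
tool_pos: [512.0, 177.9, 198.0]
tcp_rot: [-3.129, -0.036, 0.008]
force: [0.7, -0.3, -0.0]
finger_gap: 78.7
```

carry_out(moves=[-1,-1,-3,-1,0,-1,-1,-3,0,0,-1,-1,-4,0,0,-1,0,-4,0,0,-1,0,-4,0,0])

```text
clock: 35.38
tool_pos: [482.9, 359.4, 226.0]
tcp_rot: [-3.123, -0.053, -0.001]
force: [1.3, -1.4, 0.7]
finger_gap: 90.9
```

```bash
python3 -c "
from h import *
ring()
im=imaging.capture('top');cv2.imwrite('pics/t25.png',im)
im=imaging.capture('scene');cv2.imwrite('pics/s25.png',cv2.resize(im,None,fx=1.4,fy=1.4,interpolation=cv2.INTER_CUBIC))
crop(im,230,150,380,290,4,'pics/s25c.png')
"
```

```text
t 35.3833 [482.9 359.4 226. ] ang 96.1 r 407.7 yaw [-1.789e+02 -3.000e+00 -1.000e-01] gap 90.9 F [ 1.3 -1.4  0.7]
```

View pics/t25.png

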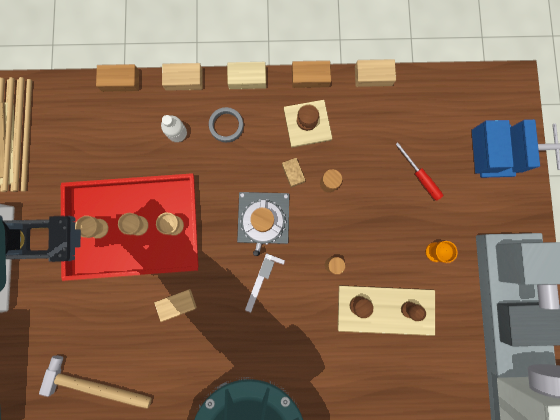

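View pics/s25.png

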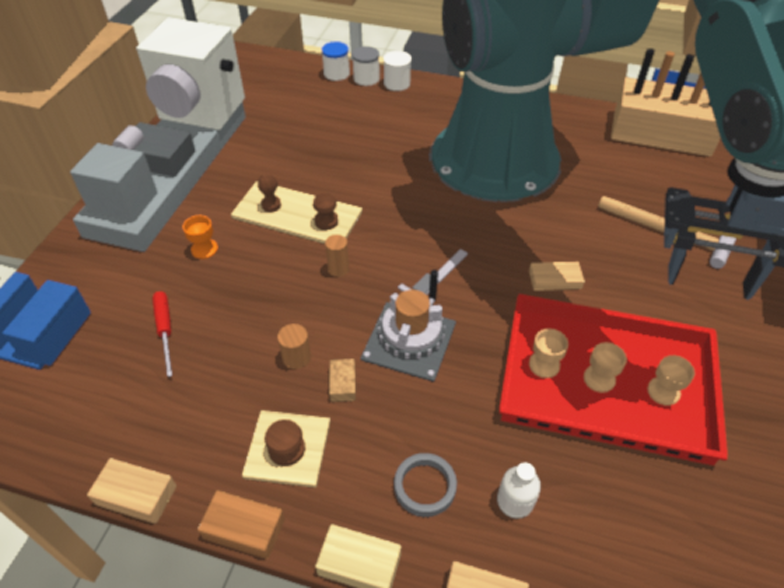

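View pics/s25c.png

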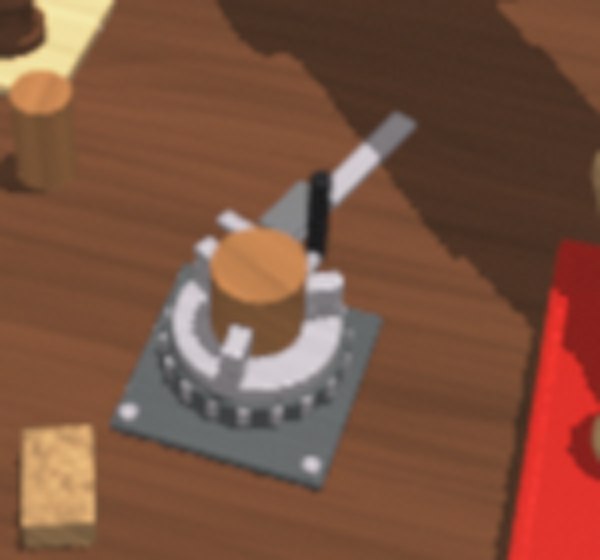

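```bash
python3 -c "
from h import *
im=cv2.imread('pics/t25.png');crop(im,220,180,310,270,6.6,'pics/t25c.png');crop(im,60,200,200,250,5.5,'pics/t25b.png')
"
```

```text
(no output)
```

View pics/t25c.png

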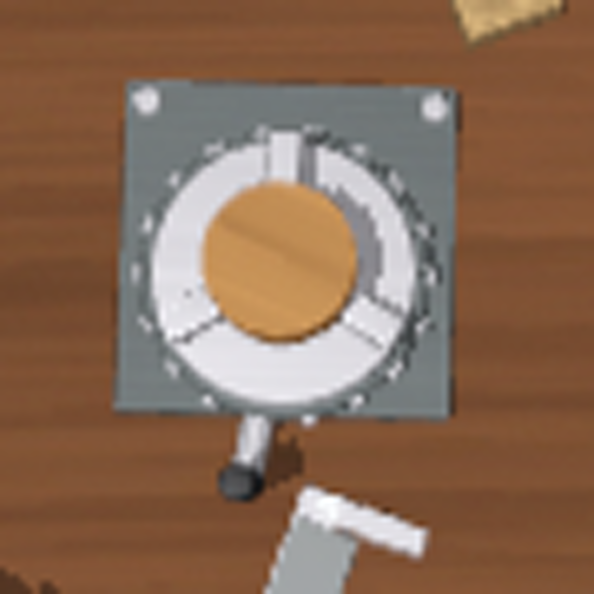

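View pics/t25b.png

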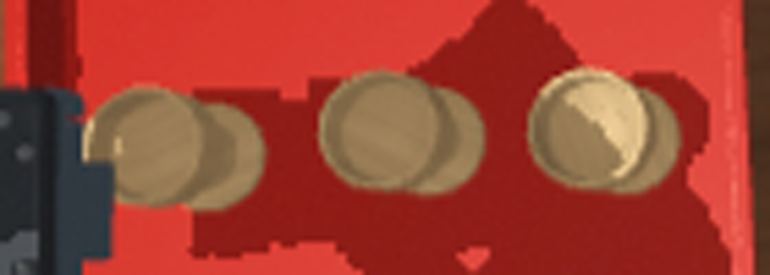

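```bash
python3 -c "
from h import *
P=imaging.camera_params('top');C=lambda x,y:(x/6.6+219.6,y/6.6+179.6)
a=plane(P,C(240,482),88)[0];d=a[:2]-[526,-46];print(a,np.degrees(np.arctan2(d[1],d[0])),np.hypot(*d))
print('blank',plane(P,C(280,262),92),'face',plane(P,C(283.5,271.5),40))
B=lambda x,y:(x/5.5+59.6,y/5.5+199.6)
for b in ((147,146),(380,132),(590,130)):print(plane(P,B(*b),70))
c=R.from_euler('z',.033).as_matrix()
"
```

```text
[447.45191882 -31.32891457  88.        ] 169.42029005812415 79.90645659256427
blank [[524.36894247 -46.88486892  92.        ]] face [[525.73922964 -46.46233972  40.        ]]
[[519.28014395 371.71253372  70.        ]]
[[523.14370497 271.40614225  70.        ]]
[[522.0156409  180.68067977  70.        ]]
```

```bash
python3 -c "
from h import *
print(finish_job());s=sense();print(s['clock'],s['force'])
"
```

```text
the job is handed in; nothing more can be done
None
the job is handed in; nothing more can be done
```

The changeover is finished and handed in. No verdict was reported.

I opened the jaws with the lever, about 1.3 rad of ring turn measured at the peg. I then took out the finished cup and set the wide blank on the chuck face. The lever closed until it pushed back with about 20 N. The pattern on the job stand was the widest of the three, so I clamped the wide blank. All three cups on the bench and in the chuck stand in the red basket; I gripped them at a 5 N setting. One of them had been knocked aside during the run, so I located it again before picking it up. I left the orange look-alike alone.

**Last checks, from the pictures just before handing in:**
- **Blank:** all three jaws are against it and it looks upright. Its centre reads about 1.5 mm from the chuck's, within the camera's error.
- **Cups:** the three stand upright about 90–100 mm apart, clear of the walls.
- **Bench:** the patterns and bystanders look unmoved, and the arm was clear of everything.

**What was less certain:**
- **Jaw force:** I could not measure it per jaw. I inferred it from the lever stopping and staying where I left it.
- **Blank width:** the gripper read 54.4 mm across the blank, against 56 mm listed.
- **Chuck centre:** the wrist camera put it about 2–3 mm from the top camera's reading. I used the top camera.
- **Tool tilt:** the tool drifted up to about 3° off vertical, but the parts stood upright in the pictures.

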